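Put the washed kitchen tools back in the foam drawer

ROBOT

A 6-joint arm with a two-finger parallel gripper is mounted at the origin on the work surface. World frame = base frame: x ahead of the robot, y to its left, z up, the work surface at z = 0. Lengths are in m, angles in degrees, forces in N, time in s.
With the tool pointing down it reaches from about 0.3 to 0.75 m from the base axis. Payload 8.5 kg.
Tool frame: the origin (TCP) lies midway between the tips of the shut fingers; the grasp point (between the pads) lies 19 mm behind it; y points along the fingers, z is the direction in which the jaws open and shut, and the axes are right-handed (so a half turn about y gives the same grasp; the last joint's range is limited). The gripper opens to 85 mm and grips with 20 to 120 N. Pads are 22 mm wide; open, the fingers measure 114 mm over their backs; the gripper's body (76 mm by 85 mm) begins 54 mm behind the grasp point. The pads swing forward as they close: fully open they stand 13 mm farther back than shut.
Start: joints at [-12.336, 21.807, 74.336, -0, 83.858, -12.336], TCP at [0.55, 0, 0.231] pointing down, gripper open.
Joint ranges: [-178.18, 178.18], [-50.72, 133.34], [12.68, 142.11], [-81.47, 261.47], [9.98, 163.14], [-165.26, 165.26]. Speed limits (degrees/s): [136.94, 136.94, 180, 180, 180, 180].

INTERFACE

Orientations are given as a 3x3 rotation matrix whose columns are the frame's x, y, z axes.
In Python, from rig import status, imaging, job gives the robot as it stands. The module is installed in compiled form; this text tells all that it offers.
- The arm moves only by the tool jog_arm, never from a script. Its argument "rows" is a list of rows, each an object of numbers: "hand": the opening, from 0 (shut) to 1 (fully open); "dx", "dy", "dz": the shift along the tool's x, y, z in cm; "ax", "ay", "az": the turn, a rotation vector about the tool's x, y, z in degrees. In form: [{"hand": .., "dx": .., "dy": .., "dz": .., "ax": .., "ay": .., "az": ..}, ...]. A call has exactly 5 rows; each row shifts and turns the commanded pose from where the row before left it, along the tool's axes as they then stand; what a row does not reach is not made up. A row lasts 1/12 s, in which the tool goes at most 41.7 mm and 7.16 degrees, less where a joint would pass 70% of its speed; a pose out of reach is approached as far as the arm can. A call is refused whole if a number of a shift passes 4.17 or a number of a turn 7.16, either way. A call with a gripper value outside its range is refused whole. The fingers move at their own pace and stop on an object; "newtons" is the grip in N (left out, the last holds). Time passes only in rows, so rows that do not move let the fingers close, or fill a call up. It gives the time, the measured TCP pose, the force and the opening at its end, in the units of the state.
- status.observe(): the state, without advancing time (a new reading comes with each control period).
- imaging.get_image(name): name is "scene" or "side" or "wrist"; returns the picture (420x560x3 uint8, red, green, blue); there is no depth.
- imaging.camera_model(name): a dict with "K" (3x3 intrinsics, pixels), "position" and "rotation" of the camera in the world; the wrist camera has in their place "tool_from_camera" (4x4, takes a point from camera to tool coordinates, whose origin is the TCP and whose axes are the tool frame's). Camera axes: x right, y down, z forward; pixel columns grow to the right and rows downward; lengths in m; the calibration is good to about 2 mm. A picture is of the moment at which its call begins: read the wrist's pose just before it. camera_model takes no time and is no camera call.
- job.close_job(): hands the job in, once; it reports no verdict.
The state is a dict: "time_s": time; "q": joint angles; "qvel": joint speeds; "joint_efforts": joint torques, N m; "position": TCP position; "tool_rot": TCP orientation; "ft_force": force on the tool from outside, world axes, zero at the start; "wrist_torque": the same for the moment, N m; "grip_width": finger opening in m.
Only numpy, scipy, OpenCV 4.12 (cv2) and the standard library are available. Lean on these libraries where they do the work, as an engineer would, in place of code of your own. Each camera call takes 0.05 s, during which the arm holds its last target.

TASK

Put every tool lying on the draining mat back into its own cutout in the foam of the open kit drawer (the floor of each cutout has the colour of its tool's grip), pressing each one down until it sits fully home. Then push the drawer shut until it seats at its catch, leaving the bottle, jar and pan alone.

Things in the scene. Friction and masses are not known exactly. Their poses are not given: they have to be found in the camera images.
- thermometer: food thermometer: white base with a yellow grip ridge, small greenish display on top and a steel probe folded along one side. Base 112 mm long (own x), 36 wide (own y), 26 high, lower edges rounded 5 mm; centred on it the grip ridge, 70 mm long (x), 26 wide (y), from 26 to 48 mm height: grip it across y. About 160 g. Origin: centre of the underside, z up. May be absent. Starts upright on the mat.
- timer: kitchen timer: grey base with a red grip ridge, round white dial on top. Base 92 mm long (own x), 48 wide (own y), 26 high, lower edges rounded 5 mm; centred on it the grip ridge, 70 mm long (x), 26 wide (y), from 26 to 48 mm height: grip it across y. About 170 g. Origin: centre of the underside, z up. May be absent. Starts upright on the mat.
- battery: hand-blender battery pack: black base with a green grip ridge, four white dots on top. Base 100 mm long (own x), 44 wide (own y), 26 high, lower edges rounded 5 mm; centred on it the grip ridge, 70 mm long (x), 26 wide (y), from 26 to 48 mm height: grip it across y. About 240 g. Origin: centre of the underside, z up. May be absent. Starts upright on the mat.
- sharpener: hand-held knife sharpener: white base with a blue grip ridge, two dark slots across its top. Base 116 mm long (own x), 40 wide (own y), 26 high, lower edges rounded 5 mm; centred on it the grip ridge, 70 mm long (x), 26 wide (y), from 26 to 48 mm height: grip it across y. About 200 g. Origin: centre of the underside, z up. May be absent. Starts upright on the mat.
- cutout_thermometer (a point): foam cutout for the thermometer, in the drawer, yellow floor: 116 (x) by 40 mm (y), 24 mm deep, so a seated base stands 2 mm proud of the foam. Point: centre of the cutout's floor, 16 mm above the bench; moves with the drawer; x along its length, into the cabinet, z up. The tool fits either way round (half a turn is the same).
- cutout_timer (a point): foam cutout for the timer, in the drawer, red floor: 96 (x) by 52 mm (y), 24 mm deep, so a seated base stands 2 mm proud of the foam. Point: centre of the cutout's floor, 16 mm above the bench; moves with the drawer; x along its length, into the cabinet, z up. The tool fits either way round (half a turn is the same).
- cutout_battery (a point): foam cutout for the battery, in the drawer, green floor: 104 (x) by 48 mm (y), 24 mm deep, so a seated base stands 2 mm proud of the foam. Point: centre of the cutout's floor, 16 mm above the bench; moves with the drawer; x along its length, into the cabinet, z up. The tool fits either way round (half a turn is the same).
- cutout_sharpener (a point): foam cutout for the sharpener, in the drawer, blue floor: 120 (x) by 44 mm (y), 24 mm deep, so a seated base stands 2 mm proud of the foam. Point: centre of the cutout's floor, 16 mm above the bench; moves with the drawer; x along its length, into the cabinet, z up. The tool fits either way round (half a turn is the same).
- foam (a point): centre of the foam's top face (152 by 300 mm, 40 mm above the bench), axes as the cutouts, which lie side by side 70 mm apart. Springy foam lips in both long walls of each cutout squeeze the tool 2 mm a side: its own weight does not seat it, it takes about 10 to 20 N of downward push, and then the lips hold it.
- drawer (a joint): how far the drawer is open, m: 0 = home at its stop, grows as it opens towards the robot, at most 0.24; 0.18 to 0.22 at the start. Slides with about 3 N of friction; a spring detent resists in the last 16 mm (about 8 to 15 N in all), then pulls it in over the last few mm and holds it.
- drawer_front (a point): centre of the outer face of the drawer's flat grey front panel (350 mm wide, 16 thick, from 9 to 87 mm above the bench; no handle), 50 mm above the bench: push here. x points into the cabinet, the closing direction; z up. The fixed steel cabinet behind is 95 mm high, 360 wide, 270 deep; shut, the panel stands before its front.
- mat: dark rubber draining mat, 330 (own x) by 320 (y) by 4 mm, fixed to the bench; origin: centre of its underside. The tools start on it.
- sauce_bottle: bystander: orange squeeze bottle with red cap, 60 mm across, 170 mm high; origin: centre of its underside
- steel_pan: bystander: small empty steel pan, 150 (x) by 110 (y) by 65 mm high; origin: centre of its underside
- spice_jar: bystander: amber jar with black lid, 52 mm across, 75 mm high; origin: centre of its underside
Mind the look-alikes: they are no part of the job. Leave any purple look-alike of the timer alone.

How it is judged:
By the outcome, as a careful person would: the job done as asked, in the order asked, and still so for the second after the job is handed in, with the robot touching nothing.
Of thermometer, timer, battery, sharpener only 3 to 4 are there at a start; the rules pass over those that are not, and their reading is None.
At some moment in a run one of thermometer, timer, battery, sharpener may be knocked a few centimetres aside while the robot is not near it.
Once in a run the grip may slacken for a moment while it holds something.
It also fails if it takes over 210 s, if anything falls off the work surface, if the arm or the gripper's body presses on something with over 40 N, if the wrist force passes 120 N, or if a joint passes its speed limit or range.

## Working session

There is one attempt and no reset: what is moved stays moved. The work goes in short steps, Python scripts to look and compute and a tool call to move; the robot and the scene stay as the last step left them, time stands still between calls to the robot, and variables do not carry over. Pictures are saved under pics/ and viewed, and the job is handed in when it is done.

Besides the shell and the picture viewer there is one more tool, called as a command line: name --argument value ..., lists and objects as JSON in quotes. jog_arm: Moves the arm, as the interface text tells. Its arguments: {"type":"object","properties":{"rows":{"type":"array"},"newtons":{"type":"number"}},"required":["rows"]}

```bash
mkdir -p pics; cat > h.py <<'E'
import numpy as np, cv2
from rig import status, imaging, job
def snap(name,f):
    im=imaging.get_image(name); cv2.imwrite('pics/'+f,im[:,:,::-1]); return im
def unproj(name,uv,z,st=None):
    m=imaging.camera_model(name);K=np.array(m['K'])
    if name=='wrist':
        T=np.array(m['tool_from_camera']);R0=np.array(st['tool_rot']);p0=np.array(st['position'])
        R=R0@T[:3,:3];p=R0@T[:3,3]+p0
    else: R=np.array(m['rotation']);p=np.array(m['position'])
    d=R@np.linalg.inv(K)@np.array([uv[0],uv[1],1.])
    return p+d*(z-p[2])/d[2]
def proj(name,P,st=None):
    m=imaging.camera_model(name);K=np.array(m['K'])
    if name=='wrist':
        T=np.array(m['tool_from_camera']);R0=np.array(st['tool_rot']);p0=np.array(st['position'])
        R=R0@T[:3,:3];p=R0@T[:3,3]+p0
    else: R=np.array(m['rotation']);p=np.array(m['position'])
    q=K@(R.T@(np.array(P)-p)); return q[:2]/q[2]
E
python3 - <<'E'
from h import *
s=status.observe(); print(s)
for n in ['scene','side','wrist']:
    snap(n,n+'0.png'); print(n,imaging.camera_model(n))
E
```

```text
{'time_s': 0.0, 'q': array([-1.23346620e+01,  2.18408590e+01,  7.43871847e+01, -1.83676409e-04,
        8.38561710e+01, -1.23345508e+01]), 'qvel': array([-0.07635733,  0.01591737, -0.03852351,  0.05396158, -0.03533015,
       -0.09605391]), 'joint_efforts': array([-1.00240642e-03, -4.48466885e+01, -2.31285810e+01, -2.87182611e-04,
        4.73836102e-03,  1.77242771e-05]), 'position': array([5.49698928e-01, 7.34044937e-05, 2.30698690e-01]), 'tool_rot': array([[-1.81883340e-06, -1.43657616e-03,  9.99998968e-01],
       [-9.99999952e-01,  3.10872114e-04, -1.37224326e-06],
       [-3.10869822e-04, -9.99998920e-01, -1.43657666e-03]]), 'ft_force': array([-0.70940254,  0.03964948,  0.41410861]), 'wrist_torque': array([ 0.00535791,  0.00370914, -0.01029533]), 'grip_width': 0.08581900482792645}
scene {'K': array([[388.52033822,   0.        , 286.81085104],
       [  0.        , 388.52033822, 209.22980041],
       [  0.        ,   0.        ,   1.        ]]), 'position': array([ 1.21364469, -0.89615844,  0.80644794]), 'rotation': array([[ 0.76973532,  0.35203863, -0.53251886],
       [ 0.6381
[... 295 characters left out ...]
0.74535351]), 'rotation': array([[ 0.98403698, -0.1000831 ,  0.14715499],
       [-0.1778313 , -0.58492413,  0.79135314],
       [ 0.00687343, -0.80488952, -0.59338488]])}
wrist {'K': array([[300.19239179,   0.        , 281.08408191],
       [  0.        , 300.19239179, 214.88138291],
       [  0.        ,   0.        ,   1.        ]]), 'tool_from_camera': array([[-1.91111941e-06,  9.63655693e-01,  2.67147349e-01,
        -6.76604510e-02],
       [ 2.54106796e-04, -2.67147340e-01,  9.63655662e-01,
        -1.40795855e-01],
       [ 9.99999968e-01,  6.97256179e-05, -2.44360910e-04,
        -7.28855823e-04],
       [ 0.00000000e+00,  0.00000000e+00,  0.00000000e+00,
         1.00000000e+00]])}
```

View pics/scene0.png

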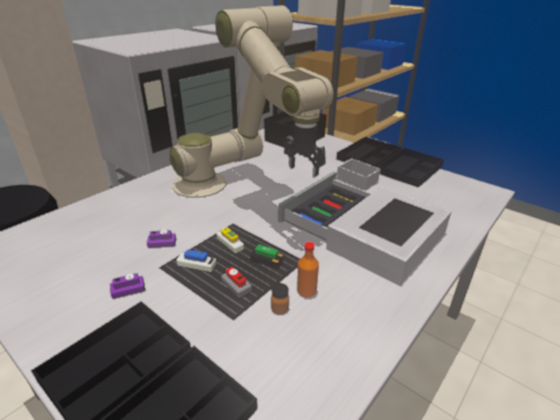

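View pics/side0.png

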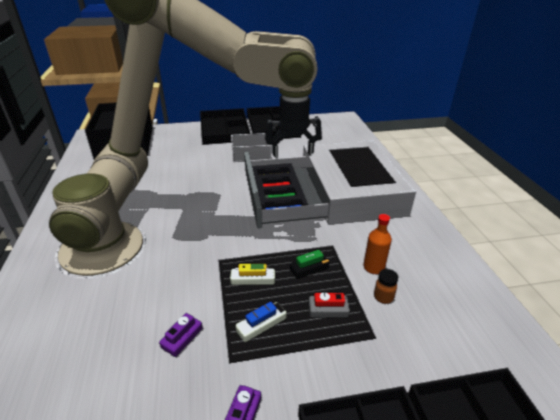

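View pics/wrist0.png

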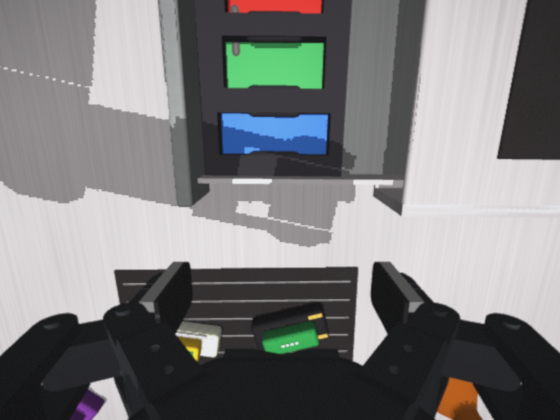

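The pictures show all four tools on the mat. In `side0`, the thermometer is at about (252,273), battery (311,262), sharpener (261,318) and timer (329,303). Two purple look-alikes lie off the mat. From the mat side the cutouts run blue, green, red, yellow.

Next I'll move over the mat for a top view.

jog_arm --rows '[{"hand": 1, "dx": 4, "dy": -0.5, "dz": -2}, {"hand": 1, "dx": 4, "dy": -0.5, "dz": -2}, {"hand": 1, "dx": 4, "dy": -0.5, "dz": -2}, {"hand": 1, "dx": 4, "dz": -1}, {"hand": 1, "dx": 4}]'

```text
invalid input at $.rows[0]: expected keys hand, dx, dy, dz, ax, ay, az
```

```bash
python3 - <<'E'
import cv2
im=cv2.imread('pics/wrist0.png')
cv2.imwrite('pics/w0c.png',cv2.resize(im[0:220,170:440],None,fx=2.7,fy=2.7,interpolation=cv2.INTER_CUBIC))
E
```

```text
(no output)
```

View pics/w0c.png

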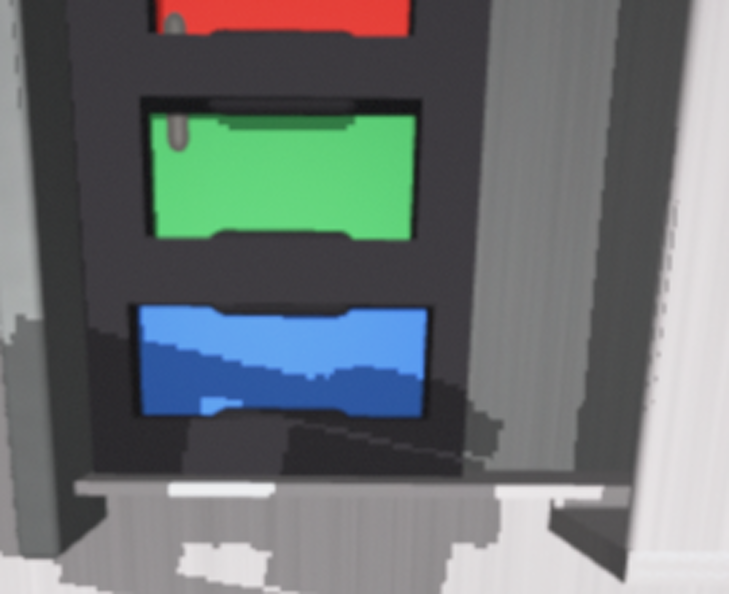

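jog_arm --rows '[{"hand": 1, "dx": 4, "dy": -0.5, "dz": -2, "ax": 0, "ay": 0, "az": 0}, {"hand": 1, "dx": 4, "dy": -0.5, "dz": -2, "ax": 0, "ay": 0, "az": 0}, {"hand": 1, "dx": 4, "dy": -0.5, "dz": -2, "ax": 0, "ay": 0, "az": 0}, {"hand": 1, "dx": 4, "dy": 0, "dz": -1, "ax": 0, "ay": 0, "az": 0}, {"hand": 1, "dx": 4, "dy": 0, "dz": 0, "ax": 0, "ay": 0, "az": 0}]'

```text
time_s: 0.57
position: [0.4826, -0.1924, 0.2459]
tool_rot: [[0.0, 0.0, 1.0], [-1.0, -0.0, 0.0], [0.0, -1.0, 0.0]]
ft_force: [1.6, 0.1, 0.4]
grip_width: 0.0856
```

```bash
python3 - <<'E'
from h import *
s=status.observe(); print(s['position'],s['q'],s['time_s']); im=snap('wrist','w1.png')
E
```

```text
[ 0.48262739 -0.19238525  0.24585117] [-3.47995961e+01  1.81317451e+01  7.75422528e+01 -8.62254846e-03
  8.43122494e+01 -3.48014865e+01] 0.5667
```

View pics/w1.png

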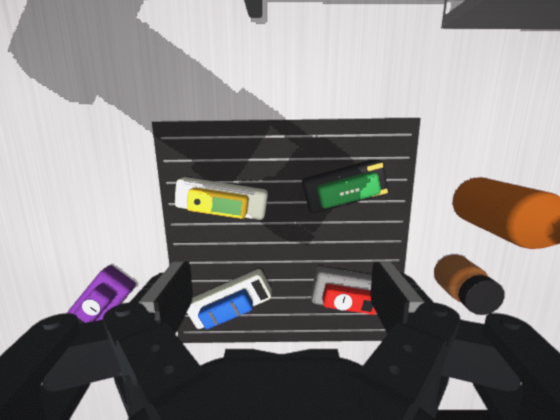

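In `w1`, the thermometer is at (220,200), battery (347,187), sharpener (230,300) and timer (347,293), partly behind a finger. I'll fit the ridge and base models to these.

```bash
cat > fit.py <<'E'
from h import *
from scipy.optimize import minimize
DIM={'thermometer':(.112,.036),'timer':(.092,.048),'battery':(.100,.044),'sharpener':(.116,.040)}
HUE={'thermometer':(22,35),'timer':(0,8),'battery':(50,75),'sharpener':(100,118)}
def mask(im,name):
    hsv=cv2.cvtColor(im,cv2.COLOR_RGB2HSV); lo,hi=HUE[name]
    m=((hsv[...,0]>=lo)&(hsv[...,0]<=hi)&(hsv[...,1]>130)&(hsv[...,2]>50)).astype(np.uint8)
    m=cv2.morphologyEx(m,cv2.MORPH_CLOSE,np.ones((7,7)))
    return m
def box(x,y,yaw,lx,ly,z0,z1):
    c,s=np.cos(yaw),np.sin(yaw)
    return [(x+c*a-s*b,y+s*a+c*b,z) for a in(-lx/2,lx/2) for b in(-ly/2,ly/2) for z in(z0,z1)]
def fit(im,cam,name,x0,st=None,zb=.004,roi=None,S=4):
    m=mask(im,name)
    if roi is not None:
        mm=np.zeros_like(m); a,b,c,d=roi; mm[b:d,a:c]=m[b:d,a:c]; m=mm
    n,l,stt,_=cv2.connectedComponentsWithStats(m)
    k=1+np.argmax(stt[1:,4]); m=(l==k).astype(np.uint8)
    h=cv2.convexHull(cv2.findNonZero(m)); m=cv2.fillConvexPoly(np.zeros_like(m),h,1)
    M=cv2.resize(m,None,fx=S,fy=S,interpolation=cv2.INTER_LINEAR)>0.5
    M=cv2.resize(m*255,None,fx=S,fy=S,interpolation=cv2.INTER_LINEAR)>127
    def cost(p):
        P=np.array([proj(cam,q,st) for q in box(p[0],p[1],p[2],.07,.026,zb+.026,zb+.048)])
        hh=cv2.convexHull(((P+.5)*S-.5).astype(np.float32))
        A=cv2.fillConvexPoly(np.zeros(M.shape,np.uint8),np.round(hh*16).astype(np.int32),1,shift=4)>0
        return 1-(A&M).sum()/(A|M).sum()
    best=None
    for dy in np.radians([-20,0,20]):
        x=np.array(x0)+[0,0,dy]
        r=minimize(cost,x,method='Nelder-Mead',options=dict(initial_simplex=[x,x+[.01,0,0],x+[0,.01,0],x+[0,0,.15]],xatol=1e-4,fatol=1e-4))
        if best is None or r.fun<best.fun: best=r
    return best.x,best.fun,m
def overlay(im,cam,items,st,f,zb=.004,crop=None,sc=1):
    o=im[:,:,::-1].copy(); o=cv2.resize(o,None,fx=sc,fy=sc,interpolation=cv2.INTER_CUBIC)
    for name,p in items:
        for (lx,ly,z) in[(.07,.026,.048),(DIM[name][0],DIM[name][1],.026)]:
            q=[box(p[0],p[1],p[2],lx,ly,zb+z,zb+z)[i] for i in(0,2,6,4)]
            q=np.array([(proj(cam,a,st)+.5)*sc-.5 for a in q])
            cv2.polylines(o,[np.round(q*16).astype(np.int32)],True,(255,0,255),1,shift=4)
    if crop: a,b,c,d=[v*sc for v in crop]; o=o[b:d,a:c]
    cv2.imwrite('pics/'+f,o)
E
python3 - <<'E'
from fit import *
s=status.observe(); im=cv2.imread('pics/w1.png')[:,:,::-1].copy(); sd=cv2.imread('pics/side0.png')[:,:,::-1].copy()
g={'thermometer':((220,203),(252,270),(150,160,290,240),-5),'battery':((350,187),(311,260),(290,150,400,220),15),'sharpener':((225,307),(261,314),(170,260,290,345),25),'timer':((347,297),(329,299),(300,260,376,330),-5)}
it=[];it2=[]
for n,(w,si,roi,yaw) in g.items():
    for cam,uv,I,st,r in(('wrist',w,im,s,roi),('side',si,sd,None,(si[0]-30,si[1]-25,si[0]+30,si[1]+25))):
        p0=unproj(cam,uv,.052,st); p,f,_=fit(I,cam,n,[p0[0],p0[1],np.radians(yaw)],st,roi=r)
        print(n,cam,p[:2].round(4),np.degrees(p[2]).round(1),round(f,3)); (it if cam=='wrist' else it2).append((n,p))
overlay(im,'wrist',it,s,'o1.png',crop=(130,110,430,345),sc=2.5 if 0 else 2)
overlay(sd,'side',it2,None,'o1s.png',crop=(200,230,400,370),sc=4)
E
```

```text
thermometer wrist [ 0.409  -0.2127] -8.3 0.111Traceback (most recent call last):
  File "<stdin>", line 7, in <module>
  File "fit.py", line 30, in fit
    r=minimize(cost,x,method='Nelder-Mead',options=dict(initial_simplex=[x,x+[.01,0,0],x+[0,.01,0],x+[0,0,.15]],xatol=1e-4,fatol=1e-4))
    res = _minimize_neldermead(fun, x0, args, callback, bounds=bounds,
                               **options)
    fsim[j] = func(sim[j])
              ~~~~^^^^^^^^
    fx = function(np.copy(x), *(wrapper_args + args))
  File "fit.py", line 23, in cost
    P=np.array([proj(cam,q,st) for q in box(p[0],p[1],p[2],.07,.026,zb+.026,zb+.048)])
                ~~~~^^^^^^^^^^
  File "h.py", line 14, in proj
    m=imaging.camera_model(name);K=np.array(m['K'])
ValueError: time passes only in moves, steps and waits
```

Too many `camera_model` calls, so I'll cache the models.

```bash
python3 - <<'E'
s=open('h.py').read().replace("m=imaging.camera_model(name)","m=cm(name)").replace("def snap","_c={}\ndef cm(n):\n    if n not in _c: _c[n]=imaging.camera_model(n)\n    return _c[n]\ndef snap",1)
open('h.py','w').write(s)
E
cat > run1.py <<'E'
from fit import *
s=status.observe(); print(s['time_s']);im=cv2.imread('pics/w1.png')[:,:,::-1].copy(); sd=cv2.imread('pics/side0.png')[:,:,::-1].copy()
g={'thermometer':((220,203),(252,270),(150,160,290,240),-5),'battery':((350,187),(311,260),(290,150,400,220),15),'sharpener':((225,307),(261,314),(170,260,290,345),25),'timer':((347,297),(329,299),(300,260,376,330),-5)}
it=[];it2=[]
for n,(w,si,roi,yaw) in g.items():
    for cam,uv,I,st,r in(('wrist',w,im,s,roi),('side',si,sd,None,(si[0]-30,si[1]-25,si[0]+30,si[1]+25))):
        p0=unproj(cam,uv,.052,st); p,f,_=fit(I,cam,n,[p0[0],p0[1],np.radians(yaw)],st,roi=r)
        print(n,cam,p[:2].round(4),np.degrees(p[2]).round(1),round(f,3)); (it if cam=='wrist' else it2).append((n,p))
overlay(im,'wrist',it,s,'o1.png',crop=(130,110,430,345),sc=2)
overlay(sd,'side',it2,None,'o1s.png',crop=(200,230,400,370),sc=4)
E
python3 run1.py
```

```text
0.6167
thermometer wrist [ 0.409  -0.2127] -8.3 0.111
thermometer side [ 0.4065 -0.2025] -10.0 0.111
battery wrist [ 0.56   -0.1977] 13.1 0.104
battery side [ 0.5598 -0.1879] 19.6 0.115
sharpener wrist [ 0.4083 -0.3557] 30.0 0.163
sharpener side [ 0.4082 -0.3459] 28.1 0.117
timer wrist [ 0.5704 -0.3411] -13.9 0.192
timer side [ 0.5714 -0.3304] -9.8 0.098
```

View pics/o1.png

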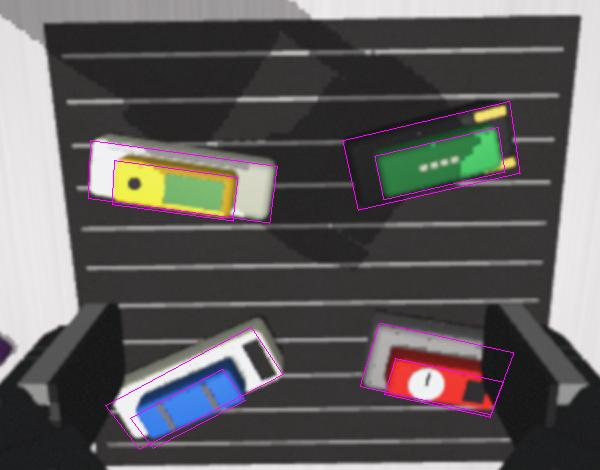

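View pics/o1s.png

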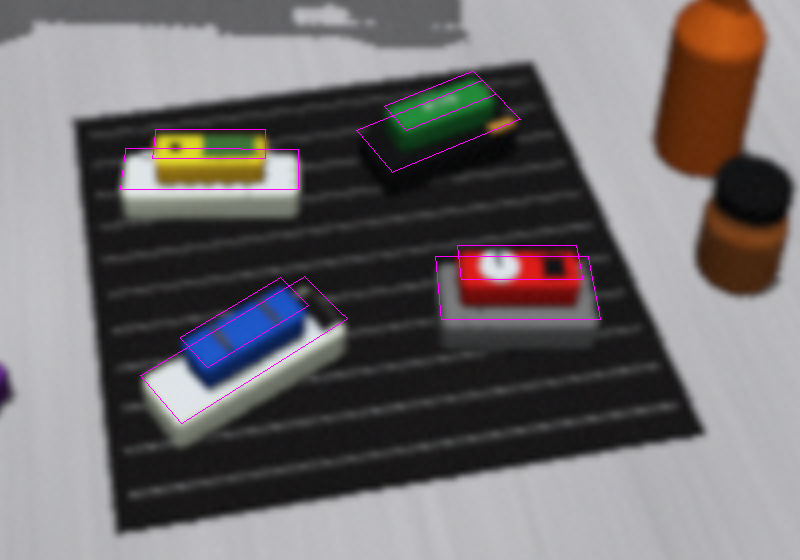

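The wrist fit used a pose read after the picture, while the arm was still settling. I'll redo it with the pose from just before.

```bash
sed -i "s/^s=status.observe(); print(s\['time_s'\]);/s=dict(status.observe()); print(s['position']); s['position']=np.array([0.48262739,-0.19238525,0.24585117]);/" run1.py; python3 run1.py
```

```text
[ 0.48342713 -0.19911114  0.2451164 ]
thermometer wrist [ 0.4079 -0.206 ] -7.7 0.107
thermometer side [ 0.4065 -0.2025] -10.0 0.111
battery wrist [ 0.5596 -0.1911] 13.3 0.1
battery side [ 0.5598 -0.1879] 19.6 0.115
sharpener wrist [ 0.4087 -0.3489] 29.9 0.161
sharpener side [ 0.4082 -0.3459] 28.1 0.117
timer wrist [ 0.5697 -0.3349] -13.3 0.189
timer side [ 0.5714 -0.3304] -9.8 0.098
```

View pics/o1.png

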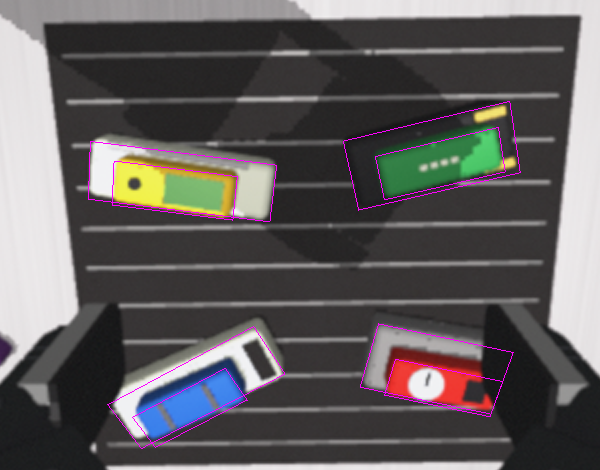

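jog_arm --rows '[{"hand": 1, "dx": 0, "dy": 0, "dz": 0, "ax": 0, "ay": -5.5, "az": 0}, {"hand": 1, "dx": 0, "dy": 0, "dz": 0, "ax": 0, "ay": -5.5, "az": 0}, {"hand": 1, "dx": 0, "dy": 0, "dz": 0, "ax": 0, "ay": -5.5, "az": 0}, {"hand": 1, "dx": 0, "dy": 0, "dz": 0, "ax": 0, "ay": -5.5, "az": 0}, {"hand": 1, "dx": 0, "dy": 0, "dz": 0, "ax": 0, "ay": -5.5, "az": 0}]'

```text
time_s: 1.03
position: [0.4843, -0.1911, 0.2449]
tool_rot: [[0.466, -0.001, 0.885], [-0.885, 0.0, 0.466], [-0.001, -1.0, -0.0]]
ft_force: [-0.2, -0.1, 0.0]
grip_width: 0.0852
```

jog_arm --rows '[{"hand": 1, "dx": 0, "dy": 0, "dz": 0, "ax": 0, "ay": -5.5, "az": 0}, {"hand": 1, "dx": 0, "dy": 0, "dz": 0, "ax": 0, "ay": -5.5, "az": 0}, {"hand": 1, "dx": 0, "dy": 0, "dz": 0, "ax": 0, "ay": -5.5, "az": 0}, {"hand": 1, "dx": 0, "dy": 0, "dz": 0, "ax": 0, "ay": -5.5, "az": 0}, {"hand": 1, "dx": 0, "dy": 0, "dz": 0, "ax": 0, "ay": -5.5, "az": 0}]'

```text
time_s: 1.45
position: [0.4844, -0.191, 0.2449]
tool_rot: [[0.822, -0.0, 0.57], [-0.57, 0.0, 0.822], [-0.001, -1.0, 0.0]]
ft_force: [0.1, -0.2, 0.2]
grip_width: 0.0856
```

jog_arm --rows '[{"hand": 1, "dx": 0, "dy": 0, "dz": 0, "ax": 0, "ay": -5.5, "az": 0}, {"hand": 1, "dx": 0, "dy": 0, "dz": 0, "ax": 0, "ay": -5.5, "az": 0}, {"hand": 1, "dx": 0, "dy": 0, "dz": 0, "ax": 0, "ay": -5.5, "az": 0}, {"hand": 1, "dx": 0, "dy": 0, "dz": 0, "ax": 0, "ay": -5.5, "az": 0}, {"hand": 1, "dx": 0, "dy": 0, "dz": 0, "ax": 0, "ay": -5.0, "az": 0}]'

```text
time_s: 1.87
position: [0.4844, -0.191, 0.2449]
tool_rot: [[0.991, -0.001, 0.134], [-0.134, 0.0, 0.991], [-0.001, -1.0, 0.0]]
ft_force: [0.2, -0.4, -0.1]
grip_width: 0.0853
```

```bash
cat > plan.py <<'E'
import sys
from h import *
def plan(x,y,z,yaw):
    s=status.observe(); R=np.array(s['tool_rot']); p=np.array(s['position'])
    cy=np.degrees(np.arctan2(R[1,2],R[0,2])); a=(yaw-cy+180)%360-180
    d=R.T@(np.array([x,y,z])-p)*100
    print('t',round(s['time_s'],2),'pos',p.round(4),'yaw',cy.round(1),'q',np.round(s['q'],0),'w',round(s['grip_width'],4),'F',np.round(s['ft_force'],1))
    print('shift dx dy dz cm',d.round(2),'ay',-a.round(1),'tilt', np.round(R[2],3))
if __name__=='__main__': plan(*map(float,sys.argv[1:]))
E
python3 plan.py .4075 -.2045 .10 82; python3 - <<'E'
from h import *
snap('wrist','w2.png')
E
```

```text
t 1.87 pos [ 0.4844 -0.191   0.2449] yaw 82.3 q [ -35.   18.   77.    0.   84. -117.] w 0.0853 F [ 0.2 -0.4 -0.1]
shift dx dy dz cm [-7.43 14.5  -2.38] ay 0.3 tilt [-0.001 -1.     0.   ]
```

View pics/w2.png

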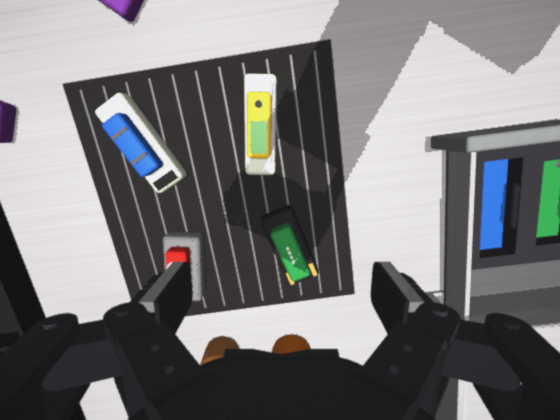

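The thermometer is in clear view in `w2` at (260,125). I'll refit it.

```bash
cat > one.py <<'E'
# usage: file tool u v yaw cam
import sys
from fit import *
def one(im,s,n,u,v,yaw,f,cam='wrist',zb=.004,r=60):
    p0=unproj(cam,(u,v),zb+.048,s)
    p,c,_=fit(im,cam,n,[p0[0],p0[1],np.radians(yaw)],s,zb=zb,roi=(max(0,u-r),max(0,v-r),u+r,v+r))
    print(n,p[:2].round(4),np.degrees(p[2]).round(1),round(c,3))
    overlay(im,cam,[(n,p)],s,f,zb=zb,crop=(max(0,u-100),max(0,v-75),u+100,v+75),sc=3); return p
E
python3 - <<'E'
from one import *
s=status.observe(); im=cv2.imread('pics/w2.png')[:,:,::-1].copy(); one(im,s,'thermometer',260,125,-8,'o2.png')
one(im,s,'battery',290,250,15,'o2b.png')
E
```

```text
thermometer [ 0.4078 -0.2054] -8.0 0.11
battery [ 0.5607 -0.1894] 14.3 0.098
```

View pics/o2.png

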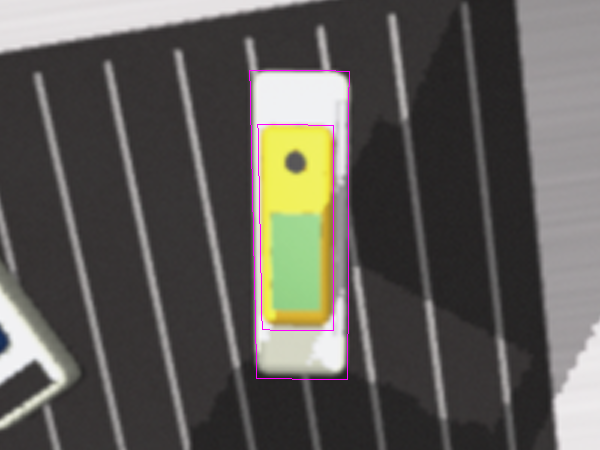

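jog_arm --rows '[{"hand": 1, "dx": -1.85, "dy": 3.5, "dz": -0.6, "ax": 0, "ay": 0, "az": 0}, {"hand": 1, "dx": -1.85, "dy": 3.5, "dz": -0.6, "ax": 0, "ay": 0, "az": 0}, {"hand": 1, "dx": -1.85, "dy": 3.5, "dz": -0.6, "ax": 0, "ay": 0, "az": 0}, {"hand": 1, "dx": -1.85, "dy": 3.5, "dz": -0.6, "ax": 0, "ay": 0, "az": 0}, {"hand": 1, "dx": 0, "dy": 0, "dz": 0, "ax": 0, "ay": 0, "az": 0}]'

```text
time_s: 2.33
position: [0.4026, -0.202, 0.0999]
tool_rot: [[0.99, -0.01, 0.143], [-0.143, 0.008, 0.99], [-0.011, -1.0, 0.007]]
ft_force: [-0.4, -0.3, -0.3]
grip_width: 0.0849
```

```bash
python3 plan.py .4078 -.2054 .034 82; python3 - <<'E'
from one import *
s=status.observe();im=snap('wrist','w3.png')
E
```

```text
t 2.33 pos [ 0.4026 -0.202   0.0999] yaw 81.8 q [ -42.   21.  101.   -0.   59. -124.] w 0.0849 F [-0.4 -0.3 -0.3]
shift dx dy dz cm [ 0.64  6.59 -0.31] ay -0.2 tilt [-0.011 -1.     0.007]
```

View pics/w3.png

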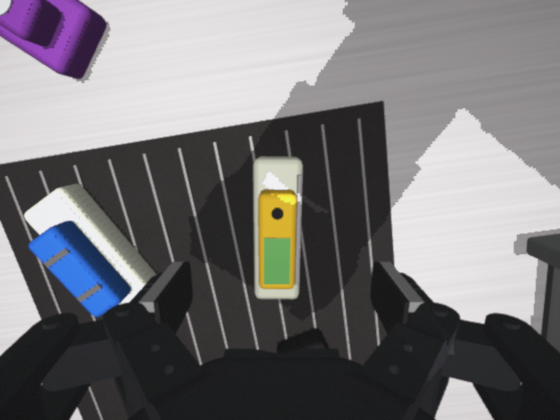

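The thermometer (277,240) sits between the fingers. Going down part-way.

jog_arm --rows '[{"hand": 1, "dx": 0, "dy": 2, "dz": 0, "ax": 0, "ay": 0, "az": 0}, {"hand": 1, "dx": 0, "dy": 1, "dz": 0, "ax": 0, "ay": 0, "az": 0}, {"hand": 1, "dx": 0, "dy": 0, "dz": 0, "ax": 0, "ay": 0, "az": 0}, {"hand": 1, "dx": 0, "dy": 0, "dz": 0, "ax": 0, "ay": 0, "az": 0}, {"hand": 1, "dx": 0, "dy": 0, "dz": 0, "ax": 0, "ay": 0, "az": 0}]'

```text
time_s: 2.8
position: [0.4088, -0.2051, 0.0765]
tool_rot: [[0.99, 0.002, 0.139], [-0.139, -0.002, 0.99], [0.002, -1.0, -0.001]]
ft_force: [-0.2, -0.5, 0.4]
grip_width: 0.0855
```

```bash
python3 plan.py .4078 -.2054 .033 82; python3 - <<'E'
from one import *
s=status.observe();im=snap('wrist','w4.png'); one(im,s,'thermometer',277,225,-8,'o4.png',r=90)
E
```

```text
t 2.8 pos [ 0.4088 -0.2051  0.0765] yaw 82.0 q [ -42.   24.  102.    0.   54. -124.] w 0.0855 F [-0.2 -0.5  0.4]
shift dx dy dz cm [-0.11  4.35 -0.04] ay -0.0 tilt [ 0.002 -1.    -0.001]
thermometer [ 0.4076 -0.2051] -9.2 0.11
```

View pics/o4.png

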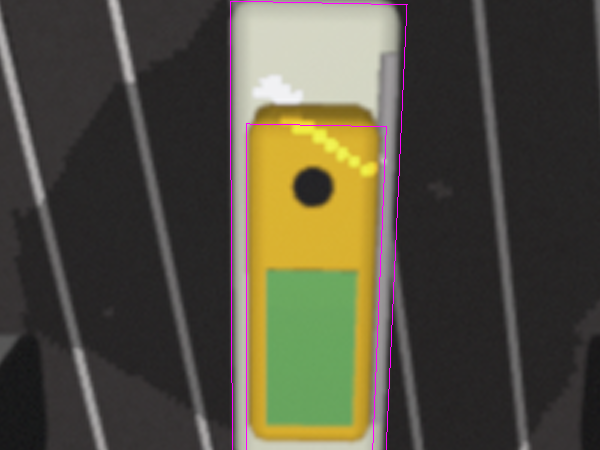

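jog_arm --rows '[{"hand": 1, "dx": -0.1, "dy": 2, "dz": 0, "ax": 0, "ay": 0.5, "az": 0}, {"hand": 1, "dx": 0, "dy": 1.5, "dz": 0, "ax": 0, "ay": 0, "az": 0}, {"hand": 1, "dx": 0, "dy": 0.8, "dz": 0, "ax": 0, "ay": 0, "az": 0}, {"hand": 1, "dx": 0, "dy": 0, "dz": 0, "ax": 0, "ay": 0, "az": 0}, {"hand": 1, "dx": 0, "dy": 0, "dz": 0, "ax": 0, "ay": 0, "az": 0}]'

```text
time_s: 3.27
position: [0.4071, -0.2046, 0.0327]
tool_rot: [[0.989, 0.0, 0.148], [-0.148, -0.0, 0.989], [0.0, -1.0, -0.0]]
ft_force: [0.0, 0.4, 0.2]
grip_width: 0.0849
```

jog_arm --rows '[{"hand": 0, "dx": 0, "dy": 0, "dz": 0, "ax": 0, "ay": 0, "az": 0}, {"hand": 0, "dx": 0, "dy": 0, "dz": 0, "ax": 0, "ay": 0, "az": 0}, {"hand": 0, "dx": 0, "dy": 0, "dz": 0, "ax": 0, "ay": 0, "az": 0}, {"hand": 0, "dx": 0, "dy": 0, "dz": 0, "ax": 0, "ay": 0, "az": 0}, {"hand": 0, "dx": 0, "dy": 0, "dz": 0, "ax": 0, "ay": 0, "az": 0}]' --newtons 60

```text
time_s: 3.68
position: [0.4069, -0.2045, 0.0325]
tool_rot: [[0.989, 0.0, 0.148], [-0.148, -0.0, 0.989], [0.0, -1.0, -0.0]]
ft_force: [0.7, 1.4, 1.8]
grip_width: 0.0257
```

jog_arm --rows '[{"hand": 0, "dx": 0, "dy": 0, "dz": 0, "ax": 0, "ay": 0, "az": 0}, {"hand": 0, "dx": 0, "dy": 0, "dz": 0, "ax": 0, "ay": 0, "az": 0}, {"hand": 0, "dx": 0, "dy": 0, "dz": 0, "ax": 0, "ay": 0, "az": 0}, {"hand": 0, "dx": 0, "dy": 0, "dz": 0, "ax": 0, "ay": 0, "az": 0}, {"hand": 0, "dx": 0, "dy": 0, "dz": 0, "ax": 0, "ay": 0, "az": 0}]' --newtons 60

```text
time_s: 4.1
position: [0.407, -0.2046, 0.0326]
tool_rot: [[0.989, 0.001, 0.148], [-0.148, -0.0, 0.989], [0.001, -1.0, -0.0]]
ft_force: [-0.9, -0.3, 5.4]
grip_width: 0.0246
```

Gripped (width 25 mm). Lifting.

jog_arm --rows '[{"hand": 0, "dx": 0, "dy": -2, "dz": 0, "ax": 0, "ay": 0, "az": 0}, {"hand": 0, "dx": 0, "dy": -4, "dz": 0, "ax": 0, "ay": 0, "az": 0}, {"hand": 0, "dx": 0, "dy": -4, "dz": 0, "ax": 0, "ay": 0, "az": 0}, {"hand": 0, "dx": 0, "dy": -4, "dz": 0, "ax": 0, "ay": 0, "az": 0}, {"hand": 0, "dx": 0, "dy": -1, "dz": 0, "ax": 0, "ay": 0, "az": 0}]'

```text
time_s: 4.52
position: [0.4081, -0.2055, 0.1877]
tool_rot: [[0.989, 0.007, 0.148], [-0.148, -0.006, 0.989], [0.008, -1.0, -0.005]]
ft_force: [-0.6, 0.1, -1.5]
grip_width: 0.0249
```

jog_arm --rows '[{"hand": 0, "dx": 0, "dy": 0, "dz": 0, "ax": 0, "ay": -2, "az": 0}, {"hand": 0, "dx": 2, "dy": 0, "dz": 3, "ax": 0, "ay": -2, "az": 0}, {"hand": 0, "dx": 2, "dy": 0, "dz": 4, "ax": 0, "ay": -2, "az": 0}, {"hand": 0, "dx": 2, "dy": 0, "dz": 4, "ax": 0, "ay": -2, "az": 0}, {"hand": 0, "dx": 2, "dy": 0, "dz": 4, "ax": 0, "ay": 0, "az": 0}]'

```text
time_s: 4.93
position: [0.4913, -0.0661, 0.182]
tool_rot: [[1.0, -0.0, 0.008], [-0.008, 0.0, 1.0], [-0.0, -1.0, 0.0]]
ft_force: [0.4, 0.3, -0.9]
grip_width: 0.0246
```

jog_arm --rows '[{"hand": 0, "dx": 2, "dy": 0, "dz": 4, "ax": 0, "ay": 0, "az": 0}, {"hand": 0, "dx": 2, "dy": 0, "dz": 4, "ax": 0, "ay": 0, "az": 0}, {"hand": 0, "dx": 0, "dy": 0, "dz": 0, "ax": 0, "ay": 0, "az": 0}, {"hand": 0, "dx": 0, "dy": 0, "dz": 0, "ax": 0, "ay": 0, "az": 0}, {"hand": 0, "dx": 0, "dy": 0, "dz": 0, "ax": 0, "ay": 0, "az": 0}]'

```text
time_s: 5.35
position: [0.5283, 0.0065, 0.1818]
tool_rot: [[1.0, -0.001, 0.008], [-0.008, -0.0, 1.0], [-0.001, -1.0, -0.0]]
ft_force: [-0.1, -0.5, -1.8]
grip_width: 0.0242
```

```bash
python3 plan.py .5 .1 .2 90; python3 - <<'E'
from one import *
im=snap('wrist','w5.png')
E
```

```text
t 5.35 pos [0.5283 0.0065 0.1818] yaw 89.5 q [ -12.   22.   83.   -0.   75. -102.] w 0.0242 F [-0.1 -0.5 -1.8]
shift dx dy dz cm [-2.91 -1.82  9.33] ay -0.5 tilt [-0.001 -1.    -0.   ]
```

View pics/w5.png

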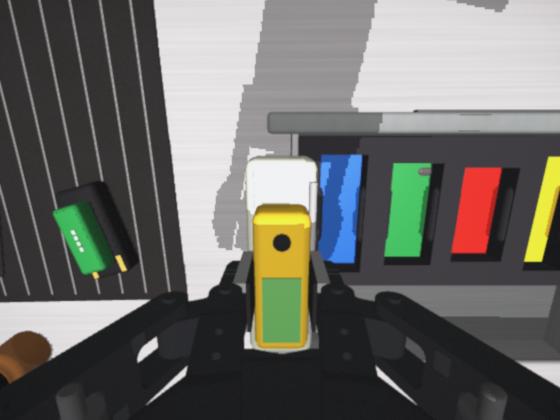

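`w5` shows the thermometer held at (281,275) with the cutouts to the right: blue (341,208), green (410,210), red (477,210), yellow (545,210). I'll fit the foam pose from several pictures, and the tool's place in the hand.

```bash
cat > foam.py <<'E'
from fit import *
CUT={'sharpener':(.120,.044,-.105),'battery':(.104,.048,-.035),'timer':(.096,.052,.035),'thermometer':(.116,.040,.105)}
def rect(x,y,yaw,lx,ly,off,z,lip=False):
    c,s=np.cos(yaw),np.sin(yaw)
    h=ly/2; a=lx/2; l=.030; d=.004
    pts=[(-a,-h),(-l,-h),(-l,-h+d),(l,-h+d),(l,-h),(a,-h),(a,h),(l,h),(l,h-d),(-l,h-d),(-l,h),(-a,h)]
    return [(x+c*u-s*(v+off),y+s*u+c*(v+off),z) for u,v in pts]
def colmask(im,n):
    hsv=cv2.cvtColor(im,cv2.COLOR_RGB2HSV); lo,hi=HUE[n]
    m=((hsv[...,0]>=lo)&(hsv[...,0]<=hi)&(hsv[...,1]>120)&(hsv[...,2]>60)).astype(np.uint8)
    return m
def fitfoam(views,x0,S=3):
    # views: list of (im,cam,st,{name:roi})
    D=[]
    for im,cam,st,rois in views:
        for n,(a,b,c,d) in rois.items():
            m=np.zeros(im.shape[:2],np.uint8); m[b:d,a:c]=colmask(im,n)[b:d,a:c]
            m=cv2.morphologyEx(m,cv2.MORPH_CLOSE,np.ones((5,5)))
            M=cv2.resize(m*255,None,fx=S,fy=S,interpolation=cv2.INTER_LINEAR)>127
            D.append((cam,st,n,M[b*S:d*S,a*S:c*S],(a,b)))
    def rend(p,cam,st,n,o,shape):
        lx,ly,off=CUT[n]; A=None
        for z in(.016,.04):
            P=np.array([proj(cam,q,st) for q in rect(p[0],p[1],p[2],lx,ly,off,z)])
            B=cv2.fillPoly(np.zeros(shape,np.uint8),[np.round((((P-o)+.5)*S-.5)*16).astype(np.int32)],1,shift=4)>0
            A=B if A is None else A&B
        return A
    def cost(p,each=False):
        c=[]
        for cam,st,n,M,o in D:
            A=rend(p,cam,st,n,np.array(o),M.shape); c.append(1-(A&M).sum()/max(1,(A|M).sum()))
        return np.round(c,3) if each else sum(c)
    x=np.array(x0)
    r=minimize(cost,x,method='Nelder-Mead',options=dict(initial_simplex=[x,x+[.01,0,0],x+[0,.01,0],x+[0,0,.05]],xatol=5e-5,fatol=1e-4))
    return r.x,cost(r.x,True)
def ovfoam(im,cam,st,p,f,crop,sc):
    o=cv2.resize(im[:,:,::-1].copy(),None,fx=sc,fy=sc,interpolation=cv2.INTER_CUBIC)
    for n,(lx,ly,off) in CUT.items():
        for z,col in((.016,(255,0,255)),(.04,(255,255,255))):
            q=np.array([(proj(cam,a,st)+.5)*sc-.5 for a in rect(*p,lx,ly,off,z)])
            cv2.polylines(o,[np.round(q*16).astype(np.int32)],True,col,1,shift=4)
    a,b,c,d=[v*sc for v in crop]; cv2.imwrite('pics/'+f,o[b:d,a:c])
def inhand(im,n,st,r=(200,120,360,360)):
    # pose of held tool relative to tool frame: use fake state with tool axes = z up world
    p=np.array(st['position']); return p
E
python3 - <<'E'
from foam import *
R0=np.array([[0,-.0014,1],[-1,.0003,0],[-.0003,-1,-.0014]])
s0=dict(position=np.array([5.49698928e-01, 7.34e-05, 2.30698690e-01]),tool_rot=R0)
im0=cv2.imread('pics/wrist0.png')[:,:,::-1].copy()
s5=status.observe(); im5=cv2.imread('pics/w5.png')[:,:,::-1].copy()
v0=(im0,'wrist',s0,{'sharpener':(200,100,350,170),'battery':(200,20,350,98)})
v5=(im5,'wrist',s5,{'sharpener':(315,140,370,290),'battery':(375,140,445,290),'timer':(448,140,515,290)})
p0=unproj('wrist',(444,210),.028,s5)
for v in([v0],[v5],[v0,v5]):
    p,c=fitfoam(v,[p0[0],p0[1]+.0,0]); print(p[:2].round(4),np.degrees(p[2]).round(2),c)
ovfoam(im5,'wrist',s5,p,'f5.png',(290,120,560,300),3)
ovfoam(im0,'wrist',s0,p,'f0.png',(190,0,420,200),3)
E
```

```text
[0.5423 0.1712] -0.53 [0.062 0.111]
[0.5411 0.1693] -0.66 [0.113 0.157 0.169]
[0.5415 0.1702] -0.35 [0.08  0.126 0.12  0.171 0.18 ]
```

View pics/f5.png

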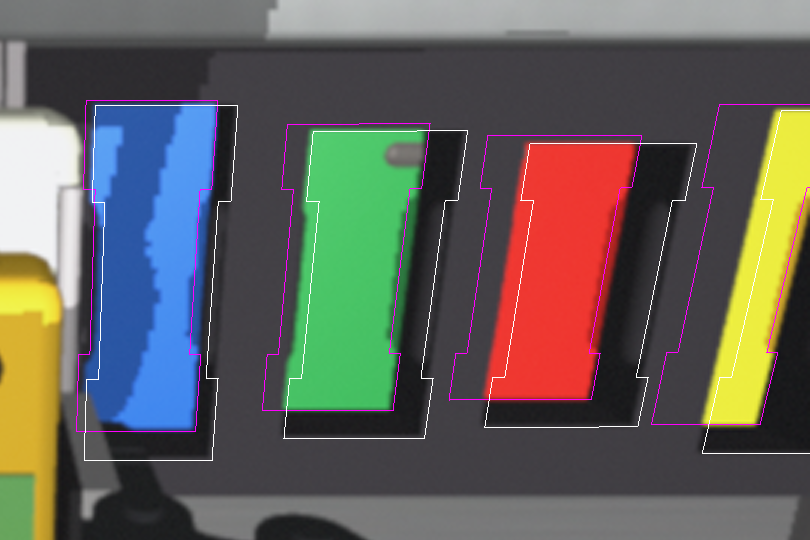

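View pics/f0.png

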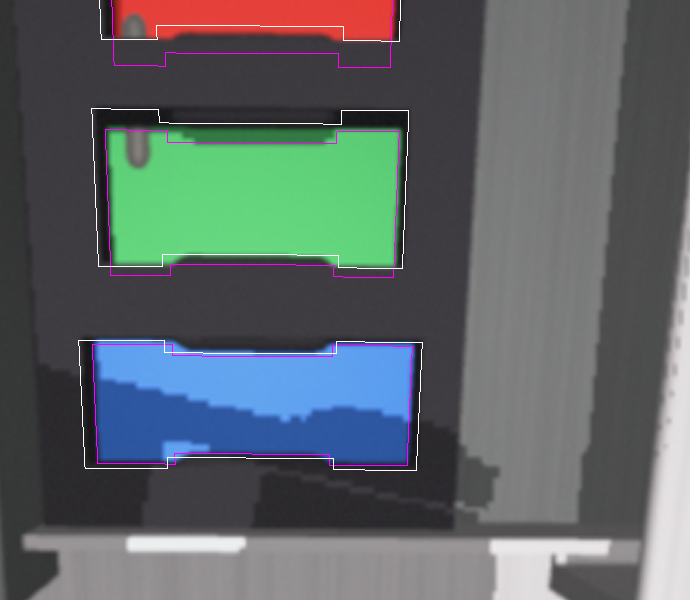

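```bash
python3 - <<'E'
from one import *
s=status.observe(); im=cv2.imread('pics/w5.png')[:,:,::-1].copy()
zb=s['position'][2]-.0286
p=one(im,s,'thermometer',281,275,0,'o5.png',zb=zb,r=90); print((p[:2]-s['position'][:2])*1000)
p=np.array([s['position'][0]+.0008,s['position'][1],np.radians(-.5)])
overlay(im,'wrist',[('thermometer',p)],s,'o5b.png',zb=zb,crop=(200,140,360,360),sc=3)
E
```

```text
thermometer [0.5294 0.0058] -0.5 0.11
[ 1.15218399 -0.00118959]
```

View pics/o5b.png

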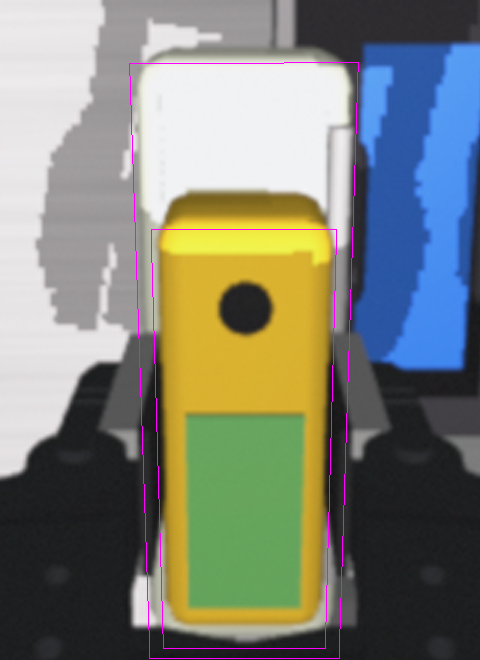

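jog_arm --rows '[{"hand": 0, "dx": 0.2, "dy": 0, "dz": 3, "ax": 0, "ay": 0, "az": 0}, {"hand": 0, "dx": 0.3, "dy": 0, "dz": 4, "ax": 0, "ay": 0, "az": 0}, {"hand": 0, "dx": 0.3, "dy": 0, "dz": 4, "ax": 0, "ay": 0, "az": 0}, {"hand": 0, "dx": 0.3, "dy": 0, "dz": 4, "ax": 0, "ay": 0, "az": 0}, {"hand": 0, "dx": 0, "dy": 0, "dz": 4, "ax": 0, "ay": 0, "az": 0}]'

```text
time_s: 5.82
position: [0.5417, 0.1965, 0.1823]
tool_rot: [[1.0, 0.0, 0.012], [-0.012, -0.0, 1.0], [0.0, -1.0, -0.0]]
ft_force: [0.6, 0.3, -2.2]
grip_width: 0.0249
```

jog_arm --rows '[{"hand": 0, "dx": 0, "dy": 1.5, "dz": 4, "ax": 0, "ay": 0, "az": 0}, {"hand": 0, "dx": 0, "dy": 1.5, "dz": 3, "ax": 0, "ay": 0, "az": 0}, {"hand": 0, "dx": 0, "dy": 1, "dz": 0.8, "ax": 0, "ay": 0, "az": 0}, {"hand": 0, "dx": 0, "dy": 0, "dz": 0, "ax": 0, "ay": 0, "az": 0}, {"hand": 0, "dx": 0, "dy": 0, "dz": 0, "ax": 0, "ay": 0, "az": 0}]'

```text
time_s: 6.23
position: [0.5422, 0.2719, 0.1423]
tool_rot: [[1.0, -0.001, 0.01], [-0.01, -0.001, 1.0], [-0.001, -1.0, -0.001]]
ft_force: [0.7, -1.1, -1.3]
grip_width: 0.0249
```

```bash
python3 plan.py .5414 .275 .08 89.5; python3 - <<'E'
from foam import *
s=status.observe()
im=snap('wrist','w6.png')
p=np.array([.5415,.1702,np.radians(-.5)])
ovfoam(im,'wrist',s,p,'f6.png',(0,100,400,400),2)
E
```

```text
t 6.23 pos [0.5422 0.2719 0.1423] yaw 89.4 q [ 15.  32.  73.  -0.  76. -74.] w 0.0249 F [ 0.7 -1.1 -1.3]
shift dx dy dz cm [-0.08  6.23  0.32] ay -0.1 tilt [-0.001 -1.    -0.001]
```

View pics/f6.png

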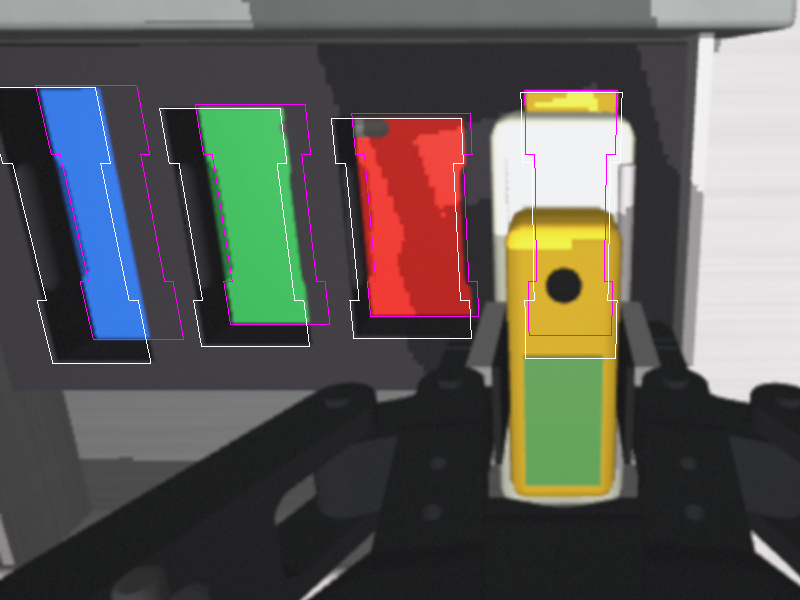

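```bash
python3 - <<'E'
from foam import *
s=status.observe(); s=dict(s); s['position']=np.array([0.5422,0.2719,0.1423])
im=cv2.imread('pics/w6.png')[:,:,::-1].copy()
v=(im,'wrist',s,{'sharpener':(0,130,80,290),'battery':(80,130,165,290),'timer':(168,130,240,290)})
p,c=fitfoam([v],[.5415,.1702,-.008]); print(p[:2].round(4),np.degrees(p[2]).round(2),c)
E
python3 plan.py .5414 .275 .08 89.5
```

```text
[0.5415 0.1711] -0.49 [0.212 0.137 0.135]
t 6.28 pos [0.5426 0.2716 0.1431] yaw 89.4 q [ 15.  32.  73.  -0.  76. -74.] w 0.0248 F [-0.2  0.1 -0.3]
shift dx dy dz cm [-0.13  6.31  0.34] ay -0.1 tilt [ 0. -1. -0.]
```

jog_arm --rows '[{"hand": 0, "dx": -0.1, "dy": 1.5, "dz": 0.2, "ax": 0, "ay": 0, "az": 0}, {"hand": 0, "dx": 0, "dy": 2, "dz": 0.2, "ax": 0, "ay": 0, "az": 0}, {"hand": 0, "dx": 0, "dy": 2, "dz": 0, "ax": 0, "ay": 0, "az": 0}, {"hand": 0, "dx": 0, "dy": 0.8, "dz": 0, "ax": 0, "ay": 0, "az": 0}, {"hand": 0, "dx": 0, "dy": 0, "dz": 0, "ax": 0, "ay": 0, "az": 0}]'

```text
time_s: 6.7
position: [0.541, 0.2757, 0.0787]
tool_rot: [[1.0, -0.002, 0.011], [-0.011, -0.001, 1.0], [-0.002, -1.0, -0.001]]
ft_force: [-1.1, 0.7, -1.8]
grip_width: 0.0251
```

jog_arm --rows '[{"hand": 0, "dx": 0, "dy": 0, "dz": 0, "ax": 0, "ay": 0, "az": 0}, {"hand": 0, "dx": 0, "dy": 0, "dz": 0, "ax": 0, "ay": 0, "az": 0}, {"hand": 0, "dx": 0, "dy": 0, "dz": 0, "ax": 0, "ay": 0, "az": 0}, {"hand": 0, "dx": 0, "dy": 0, "dz": 0, "ax": 0, "ay": 0, "az": 0}, {"hand": 0, "dx": 0, "dy": 0, "dz": 0, "ax": 0, "ay": 0, "az": 0}]'

```text
time_s: 7.12
position: [0.5413, 0.2775, 0.0802]
tool_rot: [[1.0, 0.001, 0.009], [-0.009, 0.0, 1.0], [0.001, -1.0, 0.0]]
ft_force: [-0.5, 0.4, -2.1]
grip_width: 0.0246
```

```bash
python3 plan.py .5414 .2757 .045 89.5; python3 - <<'E'
from foam import *
s=status.observe()
im=snap('wrist','w7.png')
p=np.array([.5415,.1708,np.radians(-.5)])
ovfoam(im,'wrist',s,p,'f7.png',(160,60,400,360),2)
E
```

```text
t 7.12 pos [0.5413 0.2775 0.0802] yaw 89.5 q [ 16.  36.  77.   0.  67. -73.] w 0.0246 F [-0.5  0.4 -2.1]
shift dx dy dz cm [ 0.01  3.52 -0.18] ay 0.0 tilt [ 0.001 -1.     0.   ]
```

View pics/f7.png

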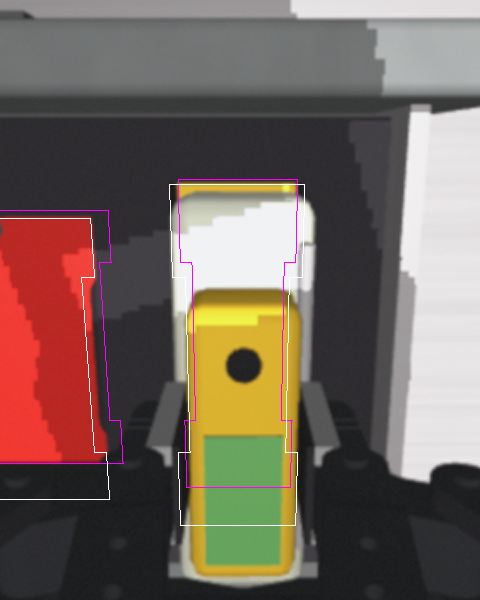

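jog_arm --rows '[{"hand": 0, "dx": 0, "dy": 0, "dz": -0.18, "ax": 0, "ay": 0, "az": 0}, {"hand": 0, "dx": 0, "dy": 0.6, "dz": 0, "ax": 0, "ay": 0, "az": 0}, {"hand": 0, "dx": 0, "dy": 0.5, "dz": 0, "ax": 0, "ay": 0, "az": 0}, {"hand": 0, "dx": 0, "dy": 0.3, "dz": 0, "ax": 0, "ay": 0, "az": 0}, {"hand": 0, "dx": 0, "dy": 0, "dz": 0, "ax": 0, "ay": 0, "az": 0}]' --newtons 80

```text
time_s: 7.58
position: [0.5406, 0.2755, 0.0644]
tool_rot: [[1.0, -0.002, 0.009], [-0.009, -0.001, 1.0], [-0.002, -1.0, -0.001]]
ft_force: [0.4, 0.2, -2.2]
grip_width: 0.0242
```

jog_arm --rows '[{"hand": 0, "dx": 0, "dy": 0.3, "dz": 0, "ax": 0, "ay": 0, "az": 0}, {"hand": 0, "dx": 0, "dy": 0.2, "dz": 0, "ax": 0, "ay": 0, "az": 0}, {"hand": 0, "dx": 0, "dy": 0.2, "dz": 0, "ax": 0, "ay": 0, "az": 0}, {"hand": 0, "dx": 0, "dy": 0, "dz": 0, "ax": 0, "ay": 0, "az": 0}, {"hand": 0, "dx": 0, "dy": 0, "dz": 0, "ax": 0, "ay": 0, "az": 0}]'

```text
time_s: 8.0
position: [0.5419, 0.2759, 0.0601]
tool_rot: [[1.0, 0.003, 0.008], [-0.008, 0.001, 1.0], [0.003, -1.0, 0.001]]
ft_force: [-1.3, -0.2, 8.6]
grip_width: 0.0243
```

jog_arm --rows '[{"hand": 0, "dx": 0, "dy": 0.2, "dz": 0, "ax": 0, "ay": 0, "az": 0}, {"hand": 0, "dx": 0, "dy": 0.2, "dz": 0, "ax": 0, "ay": 0, "az": 0}, {"hand": 0, "dx": 0, "dy": 0, "dz": 0, "ax": 0, "ay": 0, "az": 0}, {"hand": 0, "dx": 0, "dy": 0, "dz": 0, "ax": 0, "ay": 0, "az": 0}, {"hand": 0, "dx": 0, "dy": 0, "dz": 0, "ax": 0, "ay": 0, "az": 0}]'

```text
time_s: 8.42
position: [0.5422, 0.276, 0.0562]
tool_rot: [[1.0, 0.004, 0.008], [-0.008, 0.001, 1.0], [0.004, -1.0, 0.001]]
ft_force: [0.4, 0.3, 8.0]
grip_width: 0.0242
```

```bash
python3 plan.py .5414 .2757 .045 89.5; python3 - <<'E'
from foam import *
im=snap('wrist','w8.png'); im=snap('scene','s8.png');im=snap('side','d8.png')
a=cv2.imread('pics/w8.png')[60:360,160:400];b=cv2.imread('pics/s8.png')[150:260,260:420]
cv2.imwrite('pics/w8c.png',cv2.resize(a,None,fx=2,fy=2)); cv2.imwrite('pics/s8c.png',cv2.resize(b,None,fx=5,fy=5,interpolation=cv2.INTER_CUBIC))
E
```

```text
t 8.42 pos [0.5422 0.276  0.0562] yaw 89.5 q [ 16.  37.  79.  -0.  64. -74.] w 0.0242 F [0.4 0.3 8. ]
shift dx dy dz cm [-0.08  1.12 -0.03] ay 0.0 tilt [ 0.004 -1.     0.001]
```

View pics/w8c.png

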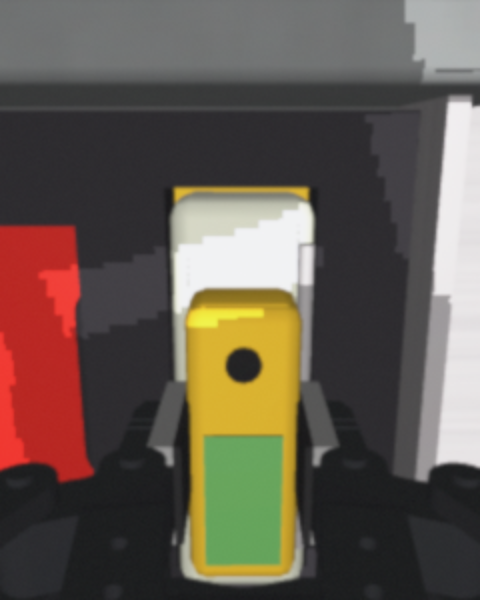

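View pics/s8c.png

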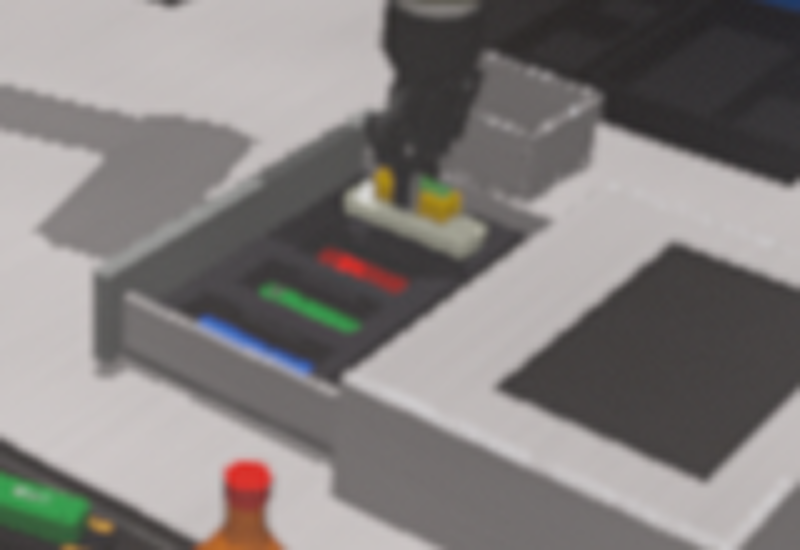

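jog_arm --rows '[{"hand": 0, "dx": -0.1, "dy": 0.3, "dz": 0, "ax": 0, "ay": 0, "az": 0}, {"hand": 0, "dx": 0, "dy": 0.3, "dz": 0, "ax": 0, "ay": 0, "az": 0}, {"hand": 0, "dx": 0, "dy": 0.2, "dz": 0, "ax": 0, "ay": 0, "az": 0}, {"hand": 0, "dx": 0, "dy": 0.0, "dz": 0, "ax": 0, "ay": 0, "az": 0}, {"hand": 0, "dx": 0, "dy": 0, "dz": 0, "ax": 0, "ay": 0, "az": 0}]'

```text
time_s: 8.98
position: [0.5415, 0.2758, 0.0477]
tool_rot: [[1.0, 0.004, 0.009], [-0.009, 0.001, 1.0], [0.004, -1.0, 0.001]]
ft_force: [3.9, -0.1, 5.5]
grip_width: 0.0241
```

jog_arm --rows '[{"hand": 0, "dx": 0, "dy": 0.2, "dz": 0, "ax": 0, "ay": 0, "az": 0}, {"hand": 0, "dx": 0, "dy": 0.2, "dz": 0, "ax": 0, "ay": 0, "az": 0}, {"hand": 0, "dx": 0, "dy": 0, "dz": 0, "ax": 0, "ay": 0, "az": 0}, {"hand": 0, "dx": 0, "dy": 0.0, "dz": 0, "ax": 0, "ay": 0, "az": 0}, {"hand": 0, "dx": 0, "dy": 0, "dz": 0, "ax": 0, "ay": 0, "az": 0}]'

```text
time_s: 9.4
position: [0.5416, 0.2758, 0.0447]
tool_rot: [[1.0, 0.005, 0.009], [-0.009, 0.001, 1.0], [0.005, -1.0, 0.001]]
ft_force: [1.5, -2.0, 12.8]
grip_width: 0.0241
```

jog_arm --rows '[{"hand": 0, "dx": 0, "dy": 0.3, "dz": 0, "ax": 0, "ay": 0, "az": 0}, {"hand": 0, "dx": 0, "dy": 0, "dz": 0, "ax": 0, "ay": 0, "az": 0}, {"hand": 0, "dx": 0, "dy": 0, "dz": 0, "ax": 0, "ay": 0, "az": 0}, {"hand": 0, "dx": 0, "dy": 0.0, "dz": 0, "ax": 0, "ay": 0, "az": 0}, {"hand": 0, "dx": 0, "dy": 0, "dz": 0, "ax": 0, "ay": 0, "az": 0}]'

```text
time_s: 9.82
position: [0.5434, 0.2758, 0.0446]
tool_rot: [[1.0, 0.01, 0.009], [-0.009, 0.002, 1.0], [0.01, -1.0, 0.002]]
ft_force: [0.0, -5.8, 32.7]
grip_width: 0.0244
```

Hard stop at z = 44.6 mm, which matches the expected seated height. Releasing.

jog_arm --rows '[{"hand": 0, "dx": 0, "dy": -0.2, "dz": 0, "ax": 0, "ay": 0, "az": 0}, {"hand": 0.6, "dx": 0, "dy": 0, "dz": 0, "ax": 0, "ay": 0, "az": 0}, {"hand": 0.6, "dx": 0, "dy": 0, "dz": 0, "ax": 0, "ay": 0, "az": 0}, {"hand": 0.6, "dx": 0, "dy": 0, "dz": 0, "ax": 0, "ay": 0, "az": 0}, {"hand": 0.6, "dx": 0, "dy": -0.3, "dz": 0, "ax": 0, "ay": 0, "az": 0}]'

```text
time_s: 10.23
position: [0.5393, 0.2755, 0.0436]
tool_rot: [[1.0, -0.003, 0.009], [-0.009, -0.001, 1.0], [-0.002, -1.0, -0.001]]
ft_force: [-0.1, -0.0, -0.9]
grip_width: 0.0514
```

jog_arm --rows '[{"hand": 0.6, "dx": 0, "dy": -3, "dz": 0, "ax": 0, "ay": 0, "az": 0}, {"hand": 0.6, "dx": 0, "dy": -4, "dz": 0, "ax": 0, "ay": 0, "az": 0}, {"hand": 1, "dx": 0, "dy": -4, "dz": -3, "ax": 0, "ay": 0, "az": 0}, {"hand": 1, "dx": 0, "dy": -4, "dz": -4, "ax": 0, "ay": 0, "az": 0}, {"hand": 1, "dx": 0, "dy": 0, "dz": -4, "ax": 0, "ay": 0, "az": 0}]'

```text
time_s: 10.65
position: [0.5409, 0.182, 0.1831]
tool_rot: [[1.0, 0.01, 0.006], [-0.006, 0.002, 1.0], [0.01, -1.0, 0.002]]
ft_force: [1.6, -1.1, 1.0]
grip_width: 0.0844
```

jog_arm --rows '[{"hand": 1, "dx": 0, "dy": 0, "dz": -4, "ax": 0, "ay": 0, "az": 0}, {"hand": 1, "dx": 0, "dy": 0, "dz": -4, "ax": 0, "ay": 0, "az": 0}, {"hand": 1, "dx": 0, "dy": 0, "dz": 0, "ax": 0, "ay": 0, "az": 0}, {"hand": 1, "dx": 0, "dy": 0, "dz": 0, "ax": 0, "ay": 0, "az": 0}, {"hand": 1, "dx": 0, "dy": 0, "dz": 0, "ax": 0, "ay": 0, "az": 0}]'

```text
time_s: 11.07
position: [0.5384, 0.1015, 0.1772]
tool_rot: [[1.0, -0.001, 0.009], [-0.009, 0.0, 1.0], [-0.001, -1.0, 0.0]]
ft_force: [0.1, 1.1, 0.2]
grip_width: 0.0856
```

```bash
python3 plan.py .4873 -.19 .2 89.5; python3 - <<'E'
from foam import *
s=status.observe()
im=snap('wrist','w9.png')
p=np.array([.5415,.1708,np.radians(-.5)])
ovfoam(im,'wrist',s,p,'f9.png',(0,0,560,420),1)
E
```

```text
t 11.07 pos [0.5384 0.1015 0.1772] yaw 89.5 q [ -2.  24.  80.   0.  76. -91.] w 0.0856 F [0.1 1.1 0.2]
shift dx dy dz cm [ -4.85  -2.28 -29.2 ] ay -0.0 tilt [-0.001 -1.     0.   ]
```

View pics/f9.png

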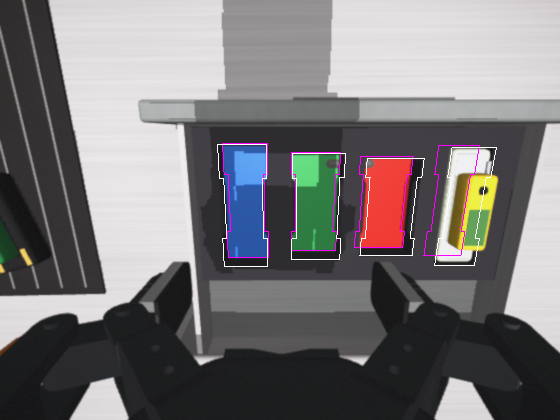

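The thermometer is in its cutout (470,205) and the foam outline still matches. Next come the bystanders' positions and a refined foam fit.

```bash
python3 - <<'E'
from foam import *
s=dict(status.observe()); im=cv2.imread('pics/w9.png')[:,:,::-1].copy()
v=(im,'wrist',s,{'sharpener':(210,130,285,275),'battery':(285,135,350,275),'timer':(352,140,430,275)})
p,c=fitfoam([v],[.5415,.1702,-.008]); print(p[:2].round(4),np.degrees(p[2]).round(2),c)
print('bottle',unproj('side',(375,268),0),unproj('side',(384,218),.17),'jar',unproj('side',(386,296),0),unproj('side',(388,277),.075))
print('pan',unproj('side',(252,142),.065))
E
```

```text
[0.5422 0.171 ] -0.6 [0.077 0.097 0.135]
bottle [ 7.37094679e-01 -2.15292274e-01 -1.11022302e-16] [ 0.73256515 -0.21553176  0.17      ] jar [ 0.72718272 -0.3138429   0.        ] [ 0.71612526 -0.31985182  0.075     ]
pan [0.49058319 0.46034985 0.065     ]
```

jog_arm --rows '[{"hand": 1, "dx": 0.3, "dy": 0, "dz": -3, "ax": 0, "ay": 0, "az": 0}, {"hand": 1, "dx": 0.4, "dy": 0, "dz": -4, "ax": 0, "ay": 0, "az": 0}, {"hand": 1, "dx": 0.4, "dy": 0, "dz": -4, "ax": 0, "ay": 0, "az": 0}, {"hand": 1, "dx": 0.4, "dy": 0, "dz": -4, "ax": 0, "ay": 0, "az": 0}, {"hand": 1, "dx": 0.4, "dy": 0, "dz": -4, "ax": 0, "ay": 0, "az": 0}]'

```text
time_s: 11.53
position: [0.5561, -0.0891, 0.1773]
tool_rot: [[1.0, -0.0, 0.006], [-0.006, 0.0, 1.0], [-0.0, -1.0, 0.0]]
ft_force: [1.0, 0.5, -0.1]
grip_width: 0.0853
```

jog_arm --rows '[{"hand": 1, "dx": 0.4, "dy": 0, "dz": -4, "ax": 0, "ay": 0, "az": 0}, {"hand": 1, "dx": 0.4, "dy": 0, "dz": -4, "ax": 0, "ay": 0, "az": 0}, {"hand": 1, "dx": 0.2, "dy": 0, "dz": -2, "ax": 0, "ay": -7, "az": 0}, {"hand": 1, "dx": 0, "dy": 0, "dz": 0, "ax": 0, "ay": -7, "az": 0}, {"hand": 1, "dx": 0, "dy": 0, "dz": 0, "ax": 0, "ay": 0, "az": 0}]'

```text
time_s: 11.95
position: [0.5655, -0.1889, 0.1768]
tool_rot: [[0.971, -0.001, -0.238], [0.238, 0.001, 0.971], [-0.0, -1.0, 0.001]]
ft_force: [0.9, -0.8, -0.1]
grip_width: 0.0854
```

jog_arm --rows '[{"hand": 1, "dx": 0, "dy": 0, "dz": 0, "ax": 0, "ay": 0, "az": 0}, {"hand": 1, "dx": 0, "dy": 0, "dz": 0, "ax": 0, "ay": 0, "az": 0}, {"hand": 1, "dx": 0, "dy": 0, "dz": 0, "ax": 0, "ay": 0, "az": 0}, {"hand": 1, "dx": 0, "dy": 0, "dz": 0, "ax": 0, "ay": 0, "az": 0}, {"hand": 1, "dx": 0, "dy": 0, "dz": 0, "ax": 0, "ay": 0, "az": 0}]'

```text
time_s: 12.37
position: [0.5651, -0.1884, 0.1775]
tool_rot: [[0.972, 0.0, -0.233], [0.233, -0.0, 0.972], [0.0, -1.0, -0.0]]
ft_force: [-0.0, -0.3, -0.4]
grip_width: 0.0855
```

```bash
python3 plan.py .5603 -.1895 .08 104.2; python3 - <<'E'
from foam import *
im=snap('wrist','w10.png')
E
```

```text
t 12.37 pos [ 0.5651 -0.1884  0.1775] yaw 103.5 q [ -30.   29.   72.    0.   79. -133.] w 0.0855 F [-0.  -0.3 -0.4]
shift dx dy dz cm [-0.49  9.75  0.01] ay -0.7 tilt [ 0. -1. -0.]
```

View pics/w10.png

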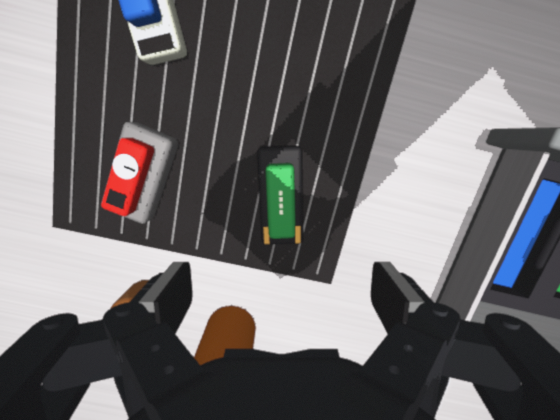

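The battery is at (281,200), almost straight under the hand, and the timer is clear at (135,170). Fitting both.

```bash
python3 - <<'E'
from one import *
s=status.observe(); im=cv2.imread('pics/w10.png')[:,:,::-1].copy()
one(im,s,'battery',281,203,14,'o10.png'); one(im,s,'timer',130,175,-12,'o10t.png')
E
```

```text
battery [ 0.5608 -0.1902] 14.2 0.08
timer [ 0.5721 -0.3333] -12.3 0.122
```

View pics/o10.png

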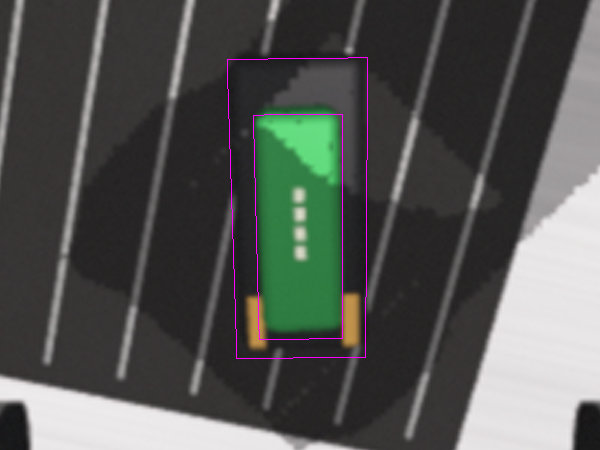

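jog_arm --rows '[{"hand": 1, "dx": -0.25, "dy": 3, "dz": 0, "ax": 0, "ay": -0.5, "az": 0}, {"hand": 1, "dx": -0.25, "dy": 4, "dz": -0.05, "ax": 0, "ay": 0, "az": 0}, {"hand": 1, "dx": 0, "dy": 3, "dz": 0, "ax": 0, "ay": 0, "az": 0}, {"hand": 1, "dx": 0, "dy": 1, "dz": 0, "ax": 0, "ay": 0, "az": 0}, {"hand": 1, "dx": 0, "dy": 0, "dz": 0, "ax": 0, "ay": 0, "az": 0}]'

```text
time_s: 12.83
position: [0.5594, -0.1902, 0.0654]
tool_rot: [[0.97, -0.004, -0.242], [0.242, 0.002, 0.97], [-0.003, -1.0, 0.003]]
ft_force: [0.5, 0.4, -0.2]
grip_width: 0.0856
```

jog_arm --rows '[{"hand": 1, "dx": 0, "dy": 1.5, "dz": 0, "ax": 0, "ay": 0, "az": 0}, {"hand": 1, "dx": 0, "dy": 0, "dz": 0, "ax": 0, "ay": 0, "az": 0}, {"hand": 1, "dx": 0, "dy": 0, "dz": 0, "ax": 0, "ay": 0, "az": 0}, {"hand": 1, "dx": 0, "dy": 0, "dz": 0, "ax": 0, "ay": 0, "az": 0}, {"hand": 1, "dx": 0, "dy": 0, "dz": 0, "ax": 0, "ay": 0, "az": 0}]'

```text
time_s: 13.25
position: [0.5609, -0.191, 0.0539]
tool_rot: [[0.97, 0.002, -0.242], [0.242, -0.001, 0.97], [0.002, -1.0, -0.002]]
ft_force: [-1.1, -0.5, 0.0]
grip_width: 0.0853
```

jog_arm --rows '[{"hand": 1, "dx": 0, "dy": 1.2, "dz": 0.05, "ax": 0, "ay": 0, "az": 0}, {"hand": 1, "dx": 0, "dy": 0.9, "dz": 0, "ax": 0, "ay": 0, "az": 0}, {"hand": 1, "dx": 0, "dy": 0, "dz": 0, "ax": 0, "ay": 0, "az": 0}, {"hand": 1, "dx": 0, "dy": 0, "dz": 0, "ax": 0, "ay": 0, "az": 0}, {"hand": 0.5, "dx": 0, "dy": 0, "dz": 0, "ax": 0, "ay": 0, "az": 0}]'

```text
time_s: 13.67
position: [0.5604, -0.1904, 0.0318]
tool_rot: [[0.97, 0.0, -0.242], [0.242, -0.0, 0.97], [0.0, -1.0, -0.0]]
ft_force: [-0.1, -0.4, 0.1]
grip_width: 0.0756
```

jog_arm --rows '[{"hand": 0, "dx": 0, "dy": 0, "dz": 0, "ax": 0, "ay": 0, "az": 0}, {"hand": 0, "dx": 0, "dy": 0, "dz": 0, "ax": 0, "ay": 0, "az": 0}, {"hand": 0, "dx": 0, "dy": 0, "dz": 0, "ax": 0, "ay": 0, "az": 0}, {"hand": 0, "dx": 0, "dy": 0, "dz": 0, "ax": 0, "ay": 0, "az": 0}, {"hand": 0, "dx": 0, "dy": 0, "dz": 0, "ax": 0, "ay": 0, "az": 0}]' --newtons 80

```text
time_s: 14.08
position: [0.5604, -0.1903, 0.0319]
tool_rot: [[0.97, 0.001, -0.242], [0.242, -0.0, 0.97], [0.001, -1.0, -0.001]]
ft_force: [-0.1, 0.2, 5.6]
grip_width: 0.0242
```

jog_arm --rows '[{"hand": 0, "dx": 0, "dy": 0, "dz": 0, "ax": 0, "ay": 0, "az": 0}, {"hand": 0, "dx": 0, "dy": 0, "dz": 0, "ax": 0, "ay": 0, "az": 0}, {"hand": 0, "dx": 0, "dy": 0, "dz": 0, "ax": 0, "ay": 0, "az": 0}, {"hand": 0, "dx": 0, "dy": -1, "dz": 0, "ax": 0, "ay": 0, "az": 0}, {"hand": 0, "dx": 0, "dy": -2, "dz": 0, "ax": 0, "ay": 0, "az": 0}]' --newtons 80

```text
time_s: 14.5
position: [0.5587, -0.1895, 0.0596]
tool_rot: [[0.97, -0.005, -0.242], [0.242, 0.003, 0.97], [-0.004, -1.0, 0.004]]
ft_force: [0.1, -0.5, -3.3]
grip_width: 0.0242
```

jog_arm --rows '[{"hand": 0, "dx": 0, "dy": -3.5, "dz": 0, "ax": 0, "ay": 0, "az": 0}, {"hand": 0, "dx": 0, "dy": -3.5, "dz": 0, "ax": 0, "ay": 0, "az": 0}, {"hand": 0, "dx": 0, "dy": -3, "dz": 0, "ax": 0, "ay": 7, "az": 0}, {"hand": 0, "dx": 0, "dy": -1, "dz": 0, "ax": 0, "ay": 7, "az": 0}, {"hand": 0, "dx": 0, "dy": 0, "dz": 0, "ax": 0, "ay": 0.5, "az": 0}]'

```text
time_s: 14.92
position: [0.5608, -0.1906, 0.1745]
tool_rot: [[1.0, 0.004, 0.013], [-0.013, -0.003, 1.0], [0.004, -1.0, -0.003]]
ft_force: [-1.1, -0.6, -2.5]
grip_width: 0.0246
```

```bash
python3 plan.py .5417 .136 .12 89.5
```

```text
t 14.92 pos [ 0.5608 -0.1906  0.1745] yaw 89.2 q [ -30.   28.   73.   -0.   78. -119.] w 0.0246 F [-1.1 -0.6 -2.5]
shift dx dy dz cm [-2.37  5.36 32.65] ay -0.3 tilt [ 0.004 -1.    -0.003]
```

jog_arm --rows '[{"hand": 0, "dx": -0.2, "dy": 0, "dz": 3, "ax": 0, "ay": 0, "az": 0}, {"hand": 0, "dx": -0.3, "dy": 0, "dz": 4, "ax": 0, "ay": 0, "az": 0}, {"hand": 0, "dx": -0.3, "dy": 0, "dz": 4, "ax": 0, "ay": 0, "az": 0}, {"hand": 0, "dx": -0.3, "dy": 0, "dz": 4, "ax": 0, "ay": 0, "az": 0}, {"hand": 0, "dx": -0.3, "dy": 0, "dz": 4, "ax": 0, "ay": 0, "az": 0}]'

```text
time_s: 15.33
position: [0.5465, 0.0017, 0.1698]
tool_rot: [[1.0, -0.003, 0.006], [-0.006, 0.001, 1.0], [-0.003, -1.0, 0.001]]
ft_force: [0.8, 0.1, -3.9]
grip_width: 0.0244
```

jog_arm --rows '[{"hand": 0, "dx": -0.3, "dy": 0, "dz": 4, "ax": 0, "ay": 0, "az": 0}, {"hand": 0, "dx": -0.3, "dy": 1, "dz": 4, "ax": 0, "ay": 0, "az": 0}, {"hand": 0, "dx": -0.3, "dy": 1, "dz": 3.5, "ax": 0, "ay": 0, "az": 0}, {"hand": 0, "dx": 0, "dy": 2, "dz": 2, "ax": 0, "ay": 0, "az": 0}, {"hand": 0, "dx": 0, "dy": 1, "dz": 0, "ax": 0, "ay": 0, "az": 0}]'

```text
time_s: 15.75
position: [0.5377, 0.1387, 0.1182]
tool_rot: [[1.0, -0.005, 0.001], [-0.001, 0.001, 1.0], [-0.005, -1.0, 0.001]]
ft_force: [-1.4, 0.2, -2.5]
grip_width: 0.0241
```

jog_arm --rows '[{"hand": 0, "dx": 0, "dy": 0, "dz": 0, "ax": 0, "ay": 0, "az": 0}, {"hand": 0, "dx": 0, "dy": 0, "dz": 0, "ax": 0, "ay": 0, "az": 0}, {"hand": 0, "dx": 0, "dy": 0, "dz": 0, "ax": 0, "ay": 0, "az": 0}, {"hand": 0, "dx": 0, "dy": 0, "dz": 0, "ax": 0, "ay": 0, "az": 0}, {"hand": 0, "dx": 0, "dy": 0, "dz": 0, "ax": 0, "ay": 0, "az": 0}]'

```text
time_s: 16.17
position: [0.5404, 0.1341, 0.1221]
tool_rot: [[1.0, 0.001, 0.01], [-0.01, 0.0, 1.0], [0.001, -1.0, 0.0]]
ft_force: [-0.5, -0.2, -3.2]
grip_width: 0.0242
```

```bash
python3 plan.py .5413 .136 .075 89.5; python3 - <<'E'
from foam import *
s=status.observe()
im=snap('wrist','w11.png')
p=np.array([.542,.171,np.radians(-.55)])
ovfoam(im,'wrist',s,p,'f11.png',(100,50,500,380),2)
E
```

```text
t 16.17 pos [0.5404 0.1341 0.1221] yaw 89.5 q [  2.  28.  83.  -0.  69. -88.] w 0.0242 F [-0.5 -0.2 -3.2]
shift dx dy dz cm [0.08 4.71 0.19] ay -0.0 tilt [ 0.001 -1.     0.   ]
```

View pics/f11.png

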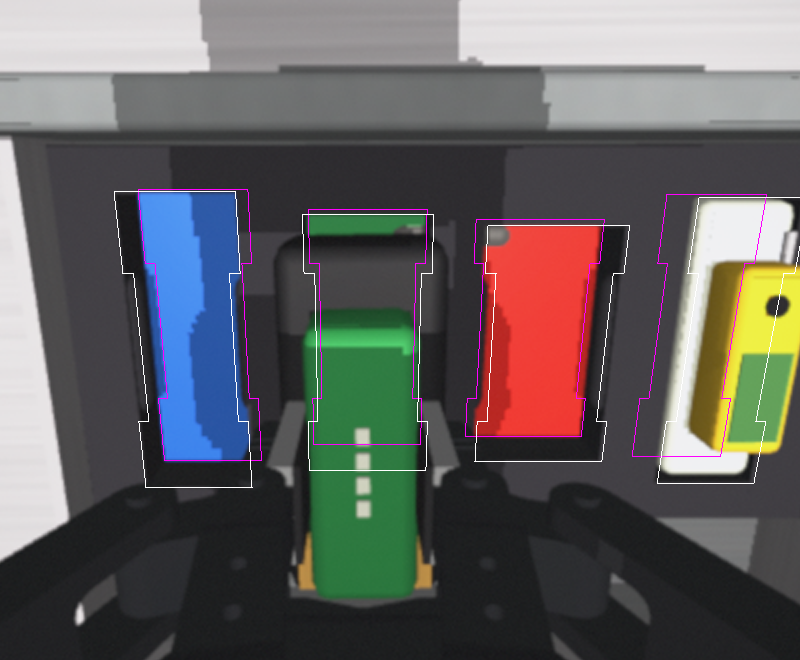

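jog_arm --rows '[{"hand": 0, "dx": 0.1, "dy": 1.5, "dz": 0.2, "ax": 0, "ay": 0, "az": 0}, {"hand": 0, "dx": 0, "dy": 1.5, "dz": 0, "ax": 0, "ay": 0, "az": 0}, {"hand": 0, "dx": 0, "dy": 1.2, "dz": 0, "ax": 0, "ay": 0, "az": 0}, {"hand": 0, "dx": 0, "dy": 0.4, "dz": 0, "ax": 0, "ay": 0, "az": 0}, {"hand": 0, "dx": 0, "dy": 0, "dz": 0, "ax": 0, "ay": 0, "az": 0}]'

```text
time_s: 16.63
position: [0.5407, 0.1367, 0.0748]
tool_rot: [[1.0, -0.001, 0.009], [-0.009, -0.0, 1.0], [-0.001, -1.0, -0.0]]
ft_force: [-0.5, -0.8, -3.1]
grip_width: 0.0241
```

jog_arm --rows '[{"hand": 0, "dx": 0, "dy": 0, "dz": 0, "ax": 0, "ay": 0, "az": 0}, {"hand": 0, "dx": 0, "dy": 0, "dz": 0, "ax": 0, "ay": 0, "az": 0}, {"hand": 0, "dx": 0, "dy": 0, "dz": 0, "ax": 0, "ay": 0, "az": 0}, {"hand": 0, "dx": 0, "dy": 0.3, "dz": 0, "ax": 0, "ay": 0, "az": 0}, {"hand": 0, "dx": 0, "dy": 0, "dz": 0, "ax": 0, "ay": 0, "az": 0}]'

```text
time_s: 17.05
position: [0.5409, 0.137, 0.0723]
tool_rot: [[1.0, -0.0, 0.009], [-0.009, 0.0, 1.0], [-0.0, -1.0, 0.0]]
ft_force: [0.1, -0.0, -3.6]
grip_width: 0.024
```

```bash
python3 plan.py .5413 .136 .044 89.5; python3 - <<'E'
from foam import *
s=status.observe()
im=snap('wrist','w12.png')
p=np.array([.542,.171,np.radians(-.55)])
ovfoam(im,'wrist',s,p,'f12.png',(150,80,410,380),2)
E
```

```text
t 17.05 pos [0.5409 0.137  0.0723] yaw 89.5 q [  2.  32.  86.   0.  62. -87.] w 0.024 F [ 0.1 -0.  -3.6]
shift dx dy dz cm [ 0.04  2.83 -0.09] ay -0.0 tilt [-0. -1.  0.]
```

View pics/f12.png

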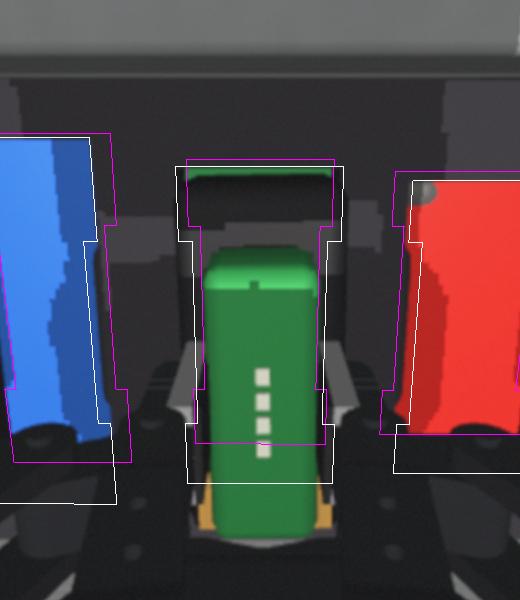

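jog_arm --rows '[{"hand": 0, "dx": 0.05, "dy": 0, "dz": -0.08, "ax": 0, "ay": 0, "az": 0}, {"hand": 0, "dx": 0, "dy": 0.4, "dz": 0, "ax": 0, "ay": 0, "az": 0}, {"hand": 0, "dx": 0, "dy": 0.4, "dz": 0, "ax": 0, "ay": 0, "az": 0}, {"hand": 0, "dx": 0, "dy": 0.3, "dz": 0, "ax": 0, "ay": 0, "az": 0}, {"hand": 0, "dx": 0, "dy": 0.2, "dz": 0, "ax": 0, "ay": 0, "az": 0}]'

```text
time_s: 17.52
position: [0.5418, 0.1359, 0.0597]
tool_rot: [[1.0, 0.001, 0.009], [-0.009, -0.0, 1.0], [0.001, -1.0, -0.0]]
ft_force: [-2.2, -1.5, 9.2]
grip_width: 0.024
```

jog_arm --rows '[{"hand": 0, "dx": 0, "dy": 0.3, "dz": 0, "ax": 0, "ay": 0, "az": 0}, {"hand": 0, "dx": 0, "dy": 0.3, "dz": 0, "ax": 0, "ay": 0, "az": 0}, {"hand": 0, "dx": 0, "dy": 0.2, "dz": 0, "ax": 0, "ay": 0, "az": 0}, {"hand": 0, "dx": 0, "dy": 0, "dz": 0, "ax": 0, "ay": 0, "az": 0}, {"hand": 0, "dx": 0, "dy": 0, "dz": 0, "ax": 0, "ay": 0, "az": 0}]'

```text
time_s: 17.93
position: [0.5421, 0.1359, 0.0514]
tool_rot: [[1.0, 0.001, 0.009], [-0.009, -0.0, 1.0], [0.001, -1.0, -0.0]]
ft_force: [3.2, -1.7, -2.4]
grip_width: 0.0244
```

jog_arm --rows '[{"hand": 0, "dx": -0.05, "dy": 0.3, "dz": 0, "ax": 0, "ay": 0, "az": 0}, {"hand": 0, "dx": 0, "dy": 0.3, "dz": 0, "ax": 0, "ay": 0, "az": 0}, {"hand": 0, "dx": 0, "dy": 0.2, "dz": 0, "ax": 0, "ay": 0, "az": 0}, {"hand": 0, "dx": 0, "dy": 0, "dz": 0, "ax": 0, "ay": 0, "az": 0}, {"hand": 0, "dx": 0, "dy": 0, "dz": 0, "ax": 0, "ay": 0, "az": 0}]'

```text
time_s: 18.35
position: [0.5418, 0.136, 0.0444]
tool_rot: [[1.0, 0.002, 0.009], [-0.009, -0.0, 1.0], [0.002, -1.0, -0.0]]
ft_force: [2.3, -4.1, 12.2]
grip_width: 0.0242
```

jog_arm --rows '[{"hand": 0, "dx": 0, "dy": 0.2, "dz": 0, "ax": 0, "ay": 0, "az": 0}, {"hand": 0, "dx": 0, "dy": 0, "dz": 0, "ax": 0, "ay": 0, "az": 0}, {"hand": 0, "dx": 0, "dy": 0, "dz": 0, "ax": 0, "ay": 0, "az": 0}, {"hand": 0, "dx": 0, "dy": 0, "dz": 0, "ax": 0, "ay": 0, "az": 0}, {"hand": 0, "dx": 0, "dy": 0, "dz": 0, "ax": 0, "ay": 0, "az": 0}]'

```text
time_s: 18.77
position: [0.5427, 0.136, 0.0443]
tool_rot: [[1.0, 0.006, 0.009], [-0.009, -0.0, 1.0], [0.006, -1.0, -0.0]]
ft_force: [-0.0, -4.1, 26.5]
grip_width: 0.0245
```

Seated on a hard stop again. Releasing and heading to the timer.

jog_arm --rows '[{"hand": 0, "dx": 0, "dy": -0.15, "dz": 0, "ax": 0, "ay": 0, "az": 0}, {"hand": 0.55, "dx": 0, "dy": 0, "dz": 0, "ax": 0, "ay": 0, "az": 0}, {"hand": 0.55, "dx": 0, "dy": 0, "dz": 0, "ax": 0, "ay": 0, "az": 0}, {"hand": 0.55, "dx": 0, "dy": 0, "dz": 0, "ax": 0, "ay": 0, "az": 0}, {"hand": 0.55, "dx": 0, "dy": -0.3, "dz": 0, "ax": 0, "ay": 0, "az": 0}]'

```text
time_s: 19.18
position: [0.5401, 0.1364, 0.0449]
tool_rot: [[1.0, -0.003, 0.008], [-0.008, 0.0, 1.0], [-0.003, -1.0, 0.0]]
ft_force: [-0.2, 1.1, -0.7]
grip_width: 0.0464
```

jog_arm --rows '[{"hand": 0.55, "dx": 0, "dy": -3, "dz": 0, "ax": 0, "ay": 0, "az": 0}, {"hand": 0.55, "dx": 0, "dy": -4, "dz": 0, "ax": 0, "ay": 0, "az": 0}, {"hand": 0.6, "dx": 0, "dy": -4, "dz": -3, "ax": 0, "ay": 0, "az": 0}, {"hand": 1, "dx": 0, "dy": -4, "dz": -4, "ax": 0, "ay": 0, "az": 0}, {"hand": 1, "dx": 0, "dy": -0.5, "dz": -4, "ax": 0, "ay": 0, "az": 0}]'

```text
time_s: 19.6
position: [0.5415, 0.0421, 0.1887]
tool_rot: [[1.0, 0.008, 0.005], [-0.005, -0.001, 1.0], [0.008, -1.0, -0.0]]
ft_force: [1.5, 0.1, 0.8]
grip_width: 0.0734
```

```bash
python3 plan.py .577 -.32 .19 78;  python3 - <<'E'
from foam import *
s=status.observe()
im=snap('wrist','w13.png')
E
```

```text
t 19.6 pos [0.5415 0.0421 0.1887] yaw 89.7 q [ -8.  23.  80.   0.  77. -98.] w 0.0734 F [1.5 0.1 0.8]
shift dx dy dz cm [  3.75  -0.08 -36.19] ay 11.7 tilt [ 0.008 -1.    -0.   ]
```

View pics/w13.png

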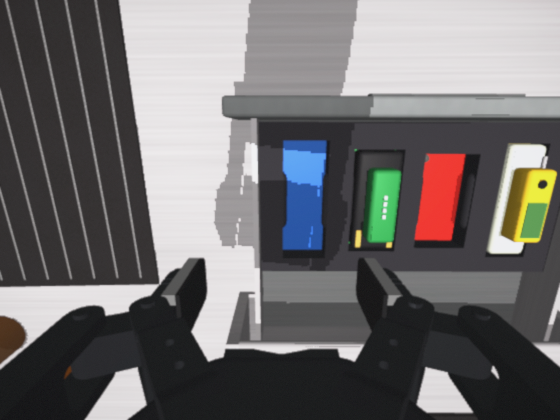

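The battery (380,205) and thermometer (525,200) are both seated. On to the timer.

jog_arm --rows '[{"hand": 1, "dx": 0.4, "dy": 0, "dz": -4, "ax": 0, "ay": 0, "az": 0}, {"hand": 1, "dx": 0.4, "dy": 0, "dz": -4, "ax": 0, "ay": 0, "az": 0}, {"hand": 1, "dx": 0.4, "dy": 0, "dz": -4, "ax": 0, "ay": 0, "az": 0}, {"hand": 1, "dx": 0.4, "dy": 0, "dz": -4, "ax": 0, "ay": 0, "az": 0}, {"hand": 1, "dx": 0.4, "dy": 0, "dz": -4, "ax": 0, "ay": 0, "az": 0}]'

```text
time_s: 20.07
position: [0.558, -0.1601, 0.1833]
tool_rot: [[1.0, -0.001, 0.008], [-0.008, 0.001, 1.0], [-0.001, -1.0, 0.001]]
ft_force: [0.8, 0.0, -0.7]
grip_width: 0.0853
```

jog_arm --rows '[{"hand": 1, "dx": 0.4, "dy": 0, "dz": -4, "ax": 0, "ay": 0, "az": 0}, {"hand": 1, "dx": 0.4, "dy": 0, "dz": -4, "ax": 0, "ay": 0, "az": 0}, {"hand": 1, "dx": 0.4, "dy": 0, "dz": -4, "ax": 0, "ay": 0, "az": 0}, {"hand": 1, "dx": 0.4, "dy": 0, "dz": -3, "ax": 0, "ay": 6, "az": 0}, {"hand": 1, "dx": 0, "dy": 0, "dz": 0, "ax": 0, "ay": 5.5, "az": 0}]'

```text
time_s: 20.48
position: [0.5725, -0.3141, 0.1821]
tool_rot: [[0.976, -0.001, 0.217], [-0.217, -0.0, 0.976], [-0.001, -1.0, -0.001]]
ft_force: [-0.3, 0.6, 0.2]
grip_width: 0.0851
```

jog_arm --rows '[{"hand": 1, "dx": 0, "dy": 0, "dz": 0, "ax": 0, "ay": 0, "az": 0}, {"hand": 1, "dx": 0, "dy": 0, "dz": 0, "ax": 0, "ay": 0, "az": 0}, {"hand": 1, "dx": 0, "dy": 0, "dz": 0, "ax": 0, "ay": 0, "az": 0}, {"hand": 1, "dx": 0, "dy": 0, "dz": 0, "ax": 0, "ay": 0, "az": 0}, {"hand": 1, "dx": 0, "dy": 0, "dz": 0, "ax": 0, "ay": 0, "az": 0}]'

```text
time_s: 20.9
position: [0.5733, -0.3077, 0.1839]
tool_rot: [[0.979, 0.0, 0.206], [-0.206, -0.0, 0.979], [0.0, -1.0, -0.0]]
ft_force: [-0.2, -0.5, 0.6]
grip_width: 0.0856
```

```bash
python3 plan.py .5721 -.3333 .08 77.8; python3 - <<'E'
from one import *
s=status.observe(); im=snap('wrist','w14.png')
u,v=proj('wrist',(.5721,-.3333,.052),s); print(u,v)
one(im,s,'timer',int(u),int(v),-12,'o14.png')
E
```

```text
t 20.9 pos [ 0.5733 -0.3077  0.1839] yaw 78.1 q [ -39.   34.   61.    0.   85. -117.] w 0.0856 F [-0.2 -0.5  0.6]
shift dx dy dz cm [ 0.41 10.39 -2.53] ay 0.3 tilt [ 0. -1. -0.]
254.27948437343807 211.73512431618659
timer [ 0.5721 -0.3336] -10.8 0.095
```

View pics/w14.png

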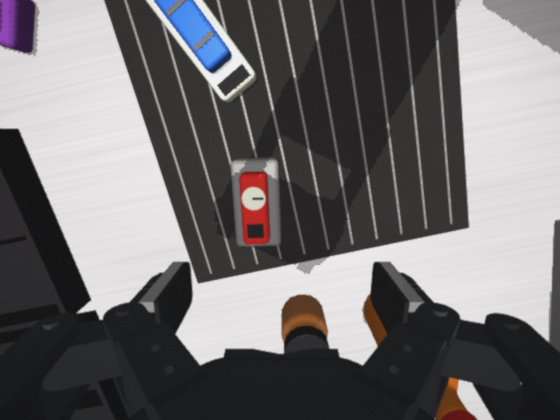

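View pics/o14.png

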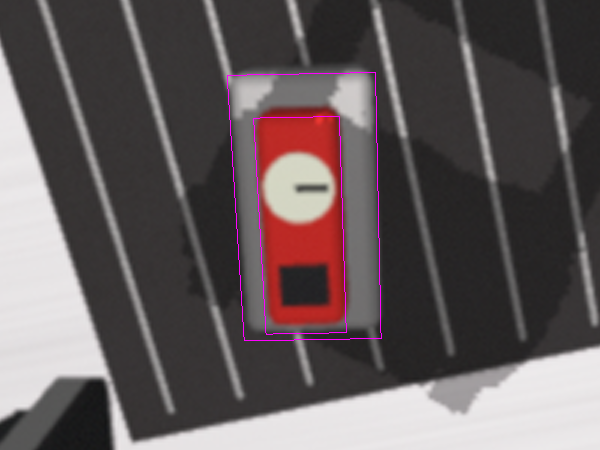

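jog_arm --rows '[{"hand": 1, "dx": 0.2, "dy": 2, "dz": -1.3, "ax": 0, "ay": -0.4, "az": 0}, {"hand": 1, "dx": 0.2, "dy": 3, "dz": -1.2, "ax": 0, "ay": 0, "az": 0}, {"hand": 1, "dx": 0, "dy": 3, "dz": 0, "ax": 0, "ay": 0, "az": 0}, {"hand": 1, "dx": 0, "dy": 2, "dz": 0, "ax": 0, "ay": 0, "az": 0}, {"hand": 1, "dx": 0, "dy": 0, "dz": 0, "ax": 0, "ay": 0, "az": 0}]'

```text
time_s: 21.37
position: [0.5702, -0.3323, 0.0791]
tool_rot: [[0.98, -0.006, 0.2], [-0.2, 0.005, 0.98], [-0.007, -1.0, 0.004]]
ft_force: [-0.5, 0.4, -0.4]
grip_width: 0.0854
```

jog_arm --rows '[{"hand": 1, "dx": 0, "dy": 1, "dz": 0, "ax": 0, "ay": 0, "az": 0}, {"hand": 1, "dx": 0, "dy": 1, "dz": 0, "ax": 0, "ay": 0, "az": 0}, {"hand": 1, "dx": 0, "dy": 0, "dz": 0, "ax": 0, "ay": 0, "az": 0}, {"hand": 1, "dx": 0, "dy": 0, "dz": 0, "ax": 0, "ay": 0, "az": 0}, {"hand": 1, "dx": 0, "dy": 0, "dz": 0, "ax": 0, "ay": 0, "az": 0}]'

```text
time_s: 21.78
position: [0.5723, -0.3341, 0.0647]
tool_rot: [[0.98, 0.001, 0.201], [-0.201, -0.001, 0.98], [0.001, -1.0, -0.001]]
ft_force: [0.1, -0.5, 1.0]
grip_width: 0.0856
```

```bash
python3 plan.py .5721 -.3334 .0325 78.4
```

```text
t 21.78 pos [ 0.5723 -0.3341  0.0647] yaw 78.4 q [ -40.   41.   68.   -0.   71. -119.] w 0.0856 F [ 0.1 -0.5  1. ]
shift dx dy dz cm [-0.04  3.22  0.07] ay 0.0 tilt [ 0.001 -1.    -0.001]
```

jog_arm --rows '[{"hand": 1, "dx": 0, "dy": 1.5, "dz": 0.05, "ax": 0, "ay": 0, "az": 0}, {"hand": 1, "dx": 0, "dy": 1.2, "dz": 0, "ax": 0, "ay": 0, "az": 0}, {"hand": 1, "dx": 0, "dy": 0.5, "dz": 0, "ax": 0, "ay": 0, "az": 0}, {"hand": 1, "dx": 0, "dy": 0, "dz": 0, "ax": 0, "ay": 0, "az": 0}, {"hand": 1, "dx": 0, "dy": 0, "dz": 0, "ax": 0, "ay": 0, "az": 0}]'

```text
time_s: 22.2
position: [0.5721, -0.3335, 0.0317]
tool_rot: [[0.98, -0.0, 0.201], [-0.201, 0.0, 0.98], [-0.0, -1.0, 0.0]]
ft_force: [-0.2, 0.2, 0.2]
grip_width: 0.0857
```

jog_arm --rows '[{"hand": 0, "dx": 0, "dy": 0, "dz": 0, "ax": 0, "ay": 0, "az": 0}, {"hand": 0, "dx": 0, "dy": 0, "dz": 0, "ax": 0, "ay": 0, "az": 0}, {"hand": 0, "dx": 0, "dy": 0, "dz": 0, "ax": 0, "ay": 0, "az": 0}, {"hand": 0, "dx": 0, "dy": 0, "dz": 0, "ax": 0, "ay": 0, "az": 0}, {"hand": 0, "dx": 0, "dy": 0, "dz": 0, "ax": 0, "ay": 0, "az": 0}]' --newtons 80

```text
time_s: 22.62
position: [0.5721, -0.3335, 0.0319]
tool_rot: [[0.98, 0.0, 0.201], [-0.201, -0.0, 0.98], [0.0, -1.0, -0.0]]
ft_force: [-1.3, -0.7, 10.6]
grip_width: 0.0259
```

jog_arm --rows '[{"hand": 0, "dx": 0, "dy": 0, "dz": 0, "ax": 0, "ay": 0, "az": 0}, {"hand": 0, "dx": 0, "dy": 0, "dz": 0, "ax": 0, "ay": 0, "az": 0}, {"hand": 0, "dx": 0, "dy": 0, "dz": 0, "ax": 0, "ay": 0, "az": 0}, {"hand": 0, "dx": 0, "dy": -1, "dz": 0, "ax": 0, "ay": 0, "az": 0}, {"hand": 0, "dx": 0, "dy": -2, "dz": 0, "ax": 0, "ay": 0, "az": 0}]'

```text
time_s: 23.03
position: [0.5707, -0.3324, 0.0596]
tool_rot: [[0.98, -0.005, 0.201], [-0.201, 0.004, 0.98], [-0.005, -1.0, 0.003]]
ft_force: [-0.6, -0.8, -1.9]
grip_width: 0.0244
```

jog_arm --rows '[{"hand": 0, "dx": 0, "dy": -3.5, "dz": 0, "ax": 0, "ay": 0, "az": 0}, {"hand": 0, "dx": 0, "dy": -3.5, "dz": 0, "ax": 0, "ay": 0, "az": 0}, {"hand": 0, "dx": 0, "dy": -3.5, "dz": 0, "ax": 0, "ay": -5, "az": 0}, {"hand": 0, "dx": 0, "dy": -1, "dz": 0, "ax": 0, "ay": -6, "az": 0}, {"hand": 0, "dx": 0, "dy": 0, "dz": 0, "ax": 0, "ay": 0, "az": 0}]'

```text
time_s: 23.45
position: [0.5728, -0.334, 0.1806]
tool_rot: [[1.0, 0.005, 0.007], [-0.007, -0.004, 1.0], [0.005, -1.0, -0.004]]
ft_force: [0.2, -0.5, -2.2]
grip_width: 0.0243
```

```bash
python3 plan.py .542 .206 .12 89.5
```

```text
t 23.45 pos [ 0.5728 -0.334   0.1806] yaw 89.6 q [ -40.   35.   59.   -0.   85. -130.] w 0.0243 F [ 0.2 -0.5 -2.2]
shift dx dy dz cm [-3.47  5.82 54.  ] ay 0.1 tilt [ 0.005 -1.    -0.004]
```

jog_arm --rows '[{"hand": 0, "dx": -0.2, "dy": 0, "dz": 3, "ax": 0, "ay": 0, "az": 0}, {"hand": 0, "dx": -0.25, "dy": 0, "dz": 4, "ax": 0, "ay": 0, "az": 0}, {"hand": 0, "dx": -0.25, "dy": 0, "dz": 4, "ax": 0, "ay": 0, "az": 0}, {"hand": 0, "dx": -0.25, "dy": 0, "dz": 4, "ax": 0, "ay": 0, "az": 0}, {"hand": 0, "dx": -0.25, "dy": 0, "dz": 4, "ax": 0, "ay": 0, "az": 0}]'

```text
time_s: 23.87
position: [0.5607, -0.1412, 0.1749]
tool_rot: [[1.0, -0.003, 0.015], [-0.015, 0.002, 1.0], [-0.003, -1.0, 0.002]]
ft_force: [1.2, -0.8, -1.2]
grip_width: 0.0244
```

jog_arm --rows '[{"hand": 0, "dx": -0.25, "dy": 0, "dz": 4, "ax": 0, "ay": 0, "az": 0}, {"hand": 0, "dx": -0.25, "dy": 0, "dz": 4, "ax": 0, "ay": 0, "az": 0}, {"hand": 0, "dx": -0.25, "dy": 0, "dz": 4, "ax": 0, "ay": 0, "az": 0}, {"hand": 0, "dx": -0.25, "dy": 0, "dz": 4, "ax": 0, "ay": 0, "az": 0}, {"hand": 0, "dx": -0.25, "dy": 0, "dz": 4, "ax": 0, "ay": 0, "az": 0}]'

```text
time_s: 24.28
position: [0.5503, 0.0588, 0.1751]
tool_rot: [[1.0, -0.003, 0.014], [-0.014, 0.0, 1.0], [-0.003, -1.0, 0.0]]
ft_force: [1.4, 0.5, -1.4]
grip_width: 0.0246
```

jog_arm --rows '[{"hand": 0, "dx": -0.25, "dy": 0, "dz": 4, "ax": 0, "ay": 0, "az": 0}, {"hand": 0, "dx": -0.25, "dy": 0, "dz": 4, "ax": 0, "ay": 0, "az": 0}, {"hand": 0, "dx": -0.25, "dy": 1, "dz": 4, "ax": 0, "ay": 0, "az": 0}, {"hand": 0, "dx": 0, "dy": 2, "dz": 2, "ax": 0, "ay": 0, "az": 0}, {"hand": 0, "dx": 0, "dy": 2, "dz": 0, "ax": 0, "ay": 0, "az": 0}]'

```text
time_s: 24.7
position: [0.5441, 0.201, 0.1249]
tool_rot: [[1.0, -0.001, 0.009], [-0.009, 0.001, 1.0], [-0.001, -1.0, 0.001]]
ft_force: [0.3, 0.1, -1.9]
grip_width: 0.0242
```

jog_arm --rows '[{"hand": 0, "dx": 0, "dy": 0, "dz": 0, "ax": 0, "ay": 0, "az": 0}, {"hand": 0, "dx": 0, "dy": 0, "dz": 0, "ax": 0, "ay": 0, "az": 0}, {"hand": 0, "dx": 0, "dy": 0, "dz": 0, "ax": 0, "ay": 0, "az": 0}, {"hand": 0, "dx": 0, "dy": 0, "dz": 0, "ax": 0, "ay": 0, "az": 0}, {"hand": 0, "dx": 0, "dy": 0, "dz": 0, "ax": 0, "ay": 0, "az": 0}]'

```text
time_s: 25.12
position: [0.5461, 0.1963, 0.1277]
tool_rot: [[1.0, 0.002, 0.012], [-0.012, 0.0, 1.0], [0.002, -1.0, 0.0]]
ft_force: [0.9, 0.4, -2.5]
grip_width: 0.0245
```

```bash
python3 plan.py .5423 .206 .078 89.5; python3 - <<'E'
from foam import *
s=status.observe()
im=snap('wrist','w15.png')
p=np.array([.542,.171,np.radians(-.55)])
ovfoam(im,'wrist',s,p,'f15.png',(100,50,500,380),2)
E
```

```text
t 25.12 pos [0.5461 0.1963 0.1277] yaw 89.3 q [  8.  30.  79.  -0.  71. -81.] w 0.0245 F [ 0.9  0.4 -2.5]
shift dx dy dz cm [-0.4   4.97  0.97] ay -0.2 tilt [ 0.002 -1.     0.   ]
```

View pics/f15.png

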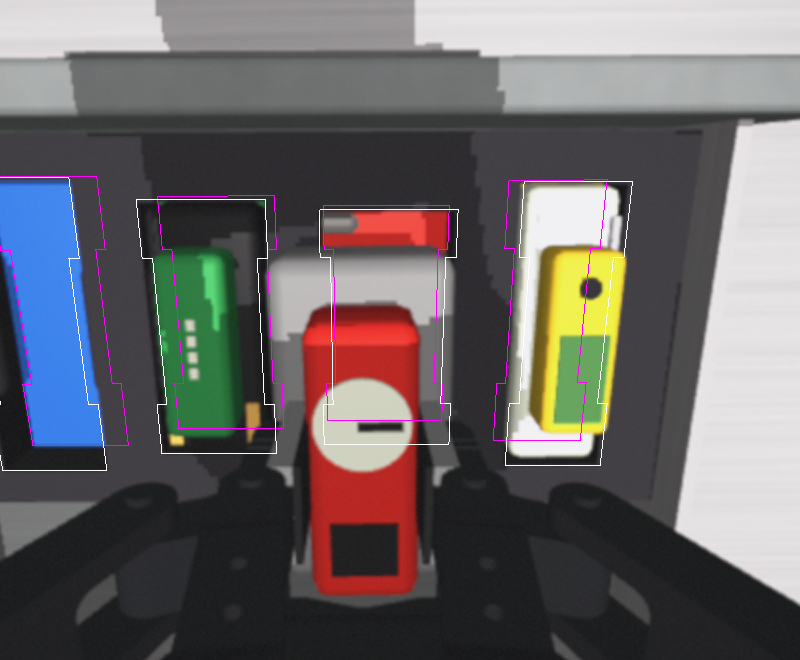

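jog_arm --rows '[{"hand": 0, "dx": -0.2, "dy": 1, "dz": 0.5, "ax": 0, "ay": -0.2, "az": 0}, {"hand": 0, "dx": -0.2, "dy": 1.5, "dz": 0.45, "ax": 0, "ay": 0, "az": 0}, {"hand": 0, "dx": 0, "dy": 1.5, "dz": 0, "ax": 0, "ay": 0, "az": 0}, {"hand": 0, "dx": 0, "dy": 0.9, "dz": 0, "ax": 0, "ay": 0, "az": 0}, {"hand": 0, "dx": 0, "dy": 0, "dz": 0, "ax": 0, "ay": 0, "az": 0}]'

```text
time_s: 25.58
position: [0.5405, 0.2063, 0.0755]
tool_rot: [[1.0, -0.004, 0.007], [-0.007, -0.001, 1.0], [-0.004, -1.0, -0.001]]
ft_force: [-0.4, -0.2, -1.7]
grip_width: 0.0243
```

jog_arm --rows '[{"hand": 0, "dx": 0, "dy": 0, "dz": 0, "ax": 0, "ay": 0, "az": 0}, {"hand": 0, "dx": 0, "dy": 0, "dz": 0, "ax": 0, "ay": 0, "az": 0}, {"hand": 0, "dx": 0, "dy": 0, "dz": 0, "ax": 0, "ay": 0, "az": 0}, {"hand": 0, "dx": 0, "dy": 0, "dz": 0, "ax": 0, "ay": 0, "az": 0}, {"hand": 0, "dx": 0, "dy": 0, "dz": 0, "ax": 0, "ay": 0, "az": 0}]'

```text
time_s: 26.0
position: [0.5418, 0.2064, 0.0782]
tool_rot: [[1.0, 0.001, 0.007], [-0.007, 0.0, 1.0], [0.001, -1.0, 0.0]]
ft_force: [0.2, -0.1, -2.2]
grip_width: 0.0242
```

```bash
python3 plan.py .5423 .206 .0439 89.5; python3 - <<'E'
from foam import *
s=status.observe()
im=snap('wrist','w16.png')
p=np.array([.542,.171,np.radians(-.55)])
ovfoam(im,'wrist',s,p,'f16.png',(150,80,410,380),2)
E
```

```text
t 26.0 pos [0.5418 0.2064 0.0782] yaw 89.6 q [  9.  33.  82.   0.  65. -80.] w 0.0242 F [ 0.2 -0.1 -2.2]
shift dx dy dz cm [ 0.04  3.43 -0.04] ay 0.1 tilt [ 0.001 -1.     0.   ]
```

View pics/f16.png

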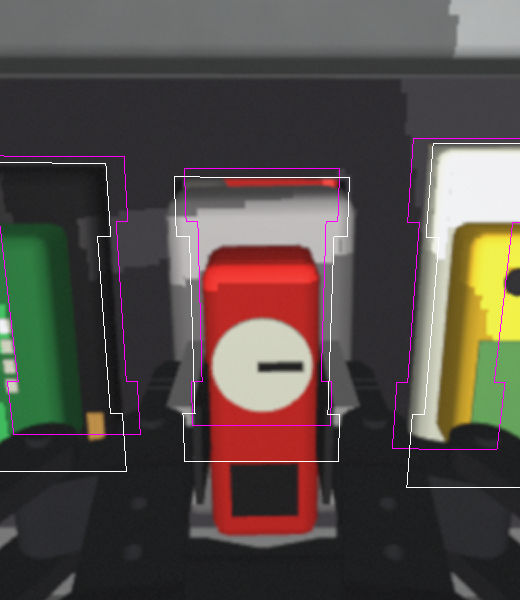

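jog_arm --rows '[{"hand": 0, "dx": 0, "dy": 0.5, "dz": -0.04, "ax": 0, "ay": 0, "az": 0}, {"hand": 0, "dx": 0, "dy": 0.5, "dz": 0, "ax": 0, "ay": 0, "az": 0}, {"hand": 0, "dx": 0, "dy": 0.4, "dz": 0, "ax": 0, "ay": 0, "az": 0}, {"hand": 0, "dx": 0, "dy": 0.3, "dz": 0, "ax": 0, "ay": 0, "az": 0}, {"hand": 0, "dx": 0, "dy": 0, "dz": 0, "ax": 0, "ay": 0, "az": 0}]'

```text
time_s: 26.47
position: [0.5421, 0.2058, 0.0604]
tool_rot: [[1.0, 0.001, 0.007], [-0.007, -0.0, 1.0], [0.001, -1.0, -0.0]]
ft_force: [1.7, -1.7, -1.8]
grip_width: 0.0245
```

jog_arm --rows '[{"hand": 0, "dx": 0, "dy": 0.3, "dz": 0, "ax": 0, "ay": 0, "az": 0}, {"hand": 0, "dx": 0, "dy": 0.3, "dz": 0, "ax": 0, "ay": 0, "az": 0}, {"hand": 0, "dx": 0, "dy": 0.3, "dz": 0, "ax": 0, "ay": 0, "az": 0}, {"hand": 0, "dx": 0, "dy": 0, "dz": 0, "ax": 0, "ay": 0, "az": 0}, {"hand": 0, "dx": 0, "dy": 0, "dz": 0, "ax": 0, "ay": 0, "az": 0}]'

```text
time_s: 26.88
position: [0.542, 0.2059, 0.0515]
tool_rot: [[1.0, 0.001, 0.007], [-0.007, -0.0, 1.0], [0.001, -1.0, -0.0]]
ft_force: [3.6, -1.2, -2.3]
grip_width: 0.0242
```

jog_arm --rows '[{"hand": 0, "dx": 0, "dy": 0.3, "dz": 0, "ax": 0, "ay": 0, "az": 0}, {"hand": 0, "dx": 0, "dy": 0.3, "dz": 0, "ax": 0, "ay": 0, "az": 0}, {"hand": 0, "dx": 0, "dy": 0.2, "dz": 0, "ax": 0, "ay": 0, "az": 0}, {"hand": 0, "dx": 0, "dy": 0, "dz": 0, "ax": 0, "ay": 0, "az": 0}, {"hand": 0, "dx": 0, "dy": 0, "dz": 0, "ax": 0, "ay": 0, "az": 0}]'

```text
time_s: 27.3
position: [0.5423, 0.206, 0.0447]
tool_rot: [[1.0, 0.002, 0.007], [-0.007, 0.0, 1.0], [0.002, -1.0, 0.0]]
ft_force: [1.9, -1.4, 11.3]
grip_width: 0.0243
```

jog_arm --rows '[{"hand": 0, "dx": 0, "dy": 0.25, "dz": 0, "ax": 0, "ay": 0, "az": 0}, {"hand": 0, "dx": 0, "dy": 0, "dz": 0, "ax": 0, "ay": 0, "az": 0}, {"hand": 0, "dx": 0, "dy": 0, "dz": 0, "ax": 0, "ay": 0, "az": 0}, {"hand": 0, "dx": 0, "dy": 0, "dz": 0, "ax": 0, "ay": 0, "az": 0}, {"hand": 0, "dx": 0, "dy": 0, "dz": 0, "ax": 0, "ay": 0, "az": 0}]'

```text
time_s: 27.72
position: [0.5436, 0.2061, 0.0446]
tool_rot: [[1.0, 0.007, 0.007], [-0.007, 0.0, 1.0], [0.007, -1.0, 0.0]]
ft_force: [-0.2, -2.3, 28.4]
grip_width: 0.0239
```

jog_arm --rows '[{"hand": 0, "dx": 0, "dy": -0.2, "dz": 0, "ax": 0, "ay": 0, "az": 0}, {"hand": 0.55, "dx": 0, "dy": 0, "dz": 0, "ax": 0, "ay": 0, "az": 0}, {"hand": 0.55, "dx": 0, "dy": 0, "dz": 0, "ax": 0, "ay": 0, "az": 0}, {"hand": 0.55, "dx": 0, "dy": 0, "dz": 0, "ax": 0, "ay": 0, "az": 0}, {"hand": 0.55, "dx": 0, "dy": -0.3, "dz": 0, "ax": 0, "ay": 0, "az": 0}]'

```text
time_s: 28.13
position: [0.5408, 0.2061, 0.0451]
tool_rot: [[1.0, -0.003, 0.007], [-0.007, -0.0, 1.0], [-0.003, -1.0, -0.0]]
ft_force: [-0.8, 0.5, 0.6]
grip_width: 0.0469
```

jog_arm --rows '[{"hand": 0.55, "dx": 0, "dy": -3, "dz": 0, "ax": 0, "ay": 0, "az": 0}, {"hand": 0.55, "dx": 0, "dy": -4, "dz": 0, "ax": 0, "ay": 0, "az": 0}, {"hand": 0.6, "dx": 0, "dy": -4, "dz": -3, "ax": 0, "ay": 0, "az": 0}, {"hand": 1, "dx": 0, "dy": -4, "dz": -4, "ax": 0, "ay": 0, "az": 0}, {"hand": 1, "dx": 0, "dy": -1, "dz": -4, "ax": 0, "ay": 0, "az": 0}]'

```text
time_s: 28.55
position: [0.5419, 0.1121, 0.1933]
tool_rot: [[1.0, 0.007, 0.004], [-0.004, 0.0, 1.0], [0.007, -1.0, 0.0]]
ft_force: [0.6, 0.8, 0.9]
grip_width: 0.0735
```

```bash
python3 plan.py .408 -.347 .2 -60;  python3 - <<'E'
from foam import *
snap('wrist','w17.png')
E
```

```text
t 28.55 pos [0.5419 0.1121 0.1933] yaw 89.8 q [ -1.  24.  78.   0.  78. -90.] w 0.0735 F [0.6 0.8 0.9]
shift dx dy dz cm [-13.22  -0.78 -45.96] ay 149.8 tilt [ 0.007 -1.     0.   ]
```

View pics/w17.png

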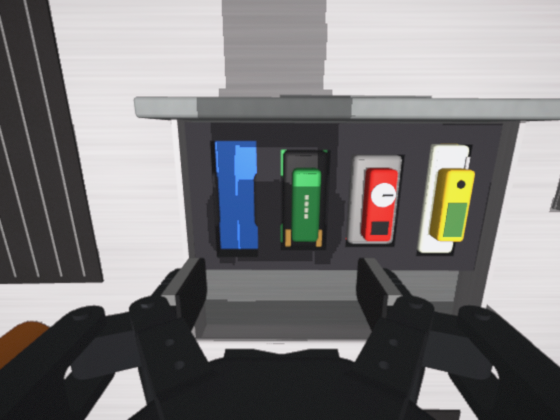

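All three tools look seated. Now the sharpener, using the half-turn-equivalent grasp so the last joint stays in range.

jog_arm --rows '[{"hand": 1, "dx": 0, "dy": 0, "dz": -3.5, "ax": 0, "ay": 0, "az": 0}, {"hand": 1, "dx": -1, "dy": 0, "dz": -3.9, "ax": 0, "ay": 0, "az": 0}, {"hand": 1, "dx": -1, "dy": 0, "dz": -3.9, "ax": 0, "ay": 0, "az": 0}, {"hand": 1, "dx": -1, "dy": 0, "dz": -3.9, "ax": 0, "ay": 0, "az": 0}, {"hand": 1, "dx": -1, "dy": 0, "dz": -3.9, "ax": 0, "ay": 0, "az": 0}]'

```text
time_s: 29.02
position: [0.4986, -0.0805, 0.1887]
tool_rot: [[1.0, -0.001, 0.006], [-0.006, 0.0, 1.0], [-0.001, -1.0, 0.0]]
ft_force: [1.1, -0.3, 0.7]
grip_width: 0.0855
```

jog_arm --rows '[{"hand": 1, "dx": -1.4, "dy": 0, "dz": -3.9, "ax": 0, "ay": 0, "az": 0}, {"hand": 1, "dx": -1.4, "dy": 0, "dz": -3.9, "ax": 0, "ay": 0, "az": 0}, {"hand": 1, "dx": -1.4, "dy": 0, "dz": -3.9, "ax": 0, "ay": 0, "az": 0}, {"hand": 1, "dx": -1.4, "dy": 0, "dz": -3.9, "ax": 0, "ay": 0, "az": 0}, {"hand": 1, "dx": -1.4, "dy": 0, "dz": -3.9, "ax": 0, "ay": 0, "az": 0}]'

```text
time_s: 29.43
position: [0.4271, -0.2751, 0.1888]
tool_rot: [[1.0, -0.0, 0.007], [-0.007, 0.001, 1.0], [-0.0, -1.0, 0.001]]
ft_force: [1.6, -0.1, -0.7]
grip_width: 0.0854
```

jog_arm --rows '[{"hand": 1, "dx": 0, "dy": 0, "dz": 0, "ax": 0, "ay": 7, "az": 0}, {"hand": 1, "dx": 0, "dy": 0, "dz": 0, "ax": 0, "ay": 7, "az": 0}, {"hand": 1, "dx": 0, "dy": 0, "dz": 0, "ax": 0, "ay": 7, "az": 0}, {"hand": 1, "dx": 0, "dy": 0, "dz": 0, "ax": 0, "ay": 7, "az": 0}, {"hand": 1, "dx": 0, "dy": 0, "dz": 0, "ax": 0, "ay": 7, "az": 0}]'

```text
time_s: 29.85
position: [0.4281, -0.2735, 0.1886]
tool_rot: [[0.811, -0.001, 0.584], [-0.584, 0.001, 0.811], [-0.001, -1.0, 0.0]]
ft_force: [-0.1, 0.5, -0.7]
grip_width: 0.0853
```

jog_arm --rows '[{"hand": 1, "dx": 0, "dy": 0, "dz": 0, "ax": 0, "ay": 7, "az": 0}, {"hand": 1, "dx": 0, "dy": 0, "dz": 0, "ax": 0, "ay": 7, "az": 0}, {"hand": 1, "dx": 0, "dy": 0, "dz": 0, "ax": 0, "ay": 7, "az": 0}, {"hand": 1, "dx": 0, "dy": 0, "dz": 0, "ax": 0, "ay": 7, "az": 0}, {"hand": 1, "dx": 0, "dy": 0, "dz": 0, "ax": 0, "ay": 7, "az": 0}]'

```text
time_s: 30.27
position: [0.4282, -0.2734, 0.1886]
tool_rot: [[0.33, -0.001, 0.944], [-0.944, 0.001, 0.33], [-0.001, -1.0, -0.0]]
ft_force: [0.0, -0.0, -0.1]
grip_width: 0.0853
```

jog_arm --rows '[{"hand": 1, "dx": 0, "dy": 0, "dz": 0, "ax": 0, "ay": 7, "az": 0}, {"hand": 1, "dx": 0, "dy": 0, "dz": 0, "ax": 0, "ay": 7, "az": 0}, {"hand": 1, "dx": 0, "dy": 0, "dz": 0, "ax": 0, "ay": 7, "az": 0}, {"hand": 1, "dx": 0, "dy": 0, "dz": 0, "ax": 0, "ay": 7, "az": 0}, {"hand": 1, "dx": 0, "dy": 0, "dz": 0, "ax": 0, "ay": 7, "az": 0}]'

```text
time_s: 30.68
position: [0.4282, -0.2734, 0.1886]
tool_rot: [[-0.271, -0.001, 0.963], [-0.963, 0.001, -0.271], [-0.001, -1.0, -0.001]]
ft_force: [0.8, 0.5, 0.2]
grip_width: 0.0859
```

jog_arm --rows '[{"hand": 1, "dx": 0, "dy": 0, "dz": 0, "ax": 0, "ay": 7, "az": 0}, {"hand": 1, "dx": 0, "dy": 0, "dz": 0, "ax": 0, "ay": 7, "az": 0}, {"hand": 1, "dx": 0, "dy": 0, "dz": 0, "ax": 0, "ay": 7, "az": 0}, {"hand": 1, "dx": 0, "dy": 0, "dz": 0, "ax": 0, "ay": 7, "az": 0}, {"hand": 1, "dx": 0, "dy": 0, "dz": 0, "ax": 0, "ay": 7, "az": 0}]'

```text
time_s: 31.1
position: [0.4282, -0.2734, 0.1886]
tool_rot: [[-0.774, -0.001, 0.633], [-0.633, 0.001, -0.774], [-0.0, -1.0, -0.001]]
ft_force: [-0.1, -0.6, 0.3]
grip_width: 0.0856
```

jog_arm --rows '[{"hand": 1, "dx": 0, "dy": 0, "dz": 0, "ax": 0, "ay": 6, "az": 0}, {"hand": 1, "dx": 0, "dy": 0, "dz": 0, "ax": 0, "ay": 0, "az": 0}, {"hand": 1, "dx": 0, "dy": 0, "dz": 0, "ax": 0, "ay": 0, "az": 0}, {"hand": 1, "dx": 0, "dy": 0, "dz": 0, "ax": 0, "ay": 0, "az": 0}, {"hand": 1, "dx": 0, "dy": 0, "dz": 0, "ax": 0, "ay": 0, "az": 0}]'

```text
time_s: 31.52
position: [0.4283, -0.2736, 0.1889]
tool_rot: [[-0.832, -0.0, 0.555], [-0.555, 0.0, -0.832], [0.0, -1.0, -0.0]]
ft_force: [-0.4, -0.5, 0.6]
grip_width: 0.0856
```

```bash
python3 plan.py .4083 -.3475 .2 -60; python3 - <<'E'
from one import *
s=status.observe(); im=snap('wrist','w18.png')
print(proj('wrist',(.4083,-.3475,.052),s))
E
```

```text
t 31.52 pos [ 0.4283 -0.2736  0.1889] yaw -56.3 q [-46.  20.  85.   0.  75.  10.] w 0.0856 F [-0.4 -0.5  0.6]
shift dx dy dz cm [ 5.76 -1.11  5.04] ay 3.7 tilt [ 0. -1. -0.]
[331.86803652 260.687628  ]
```

View pics/w18.png

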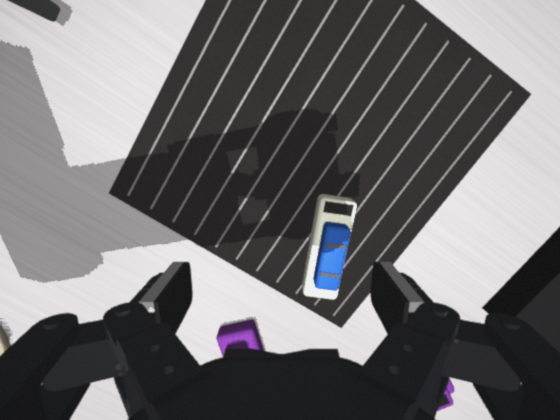

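The sharpener is at (332,255). A purple look-alike sits at (240,340), so I'll check the finger clearance to it.

```bash
python3 - <<'E'
from one import *
s=status.observe(); im=cv2.imread('pics/w18.png')[:,:,::-1].copy()
one(im,s,'sharpener',332,256,29,'o18.png')
print(unproj('side',(181,333),.025),unproj('side',(200,325),.02),unproj('wrist',(255,320),.026,s))
E
```

```text
sharpener [ 0.4074 -0.3492] 28.7 0.15
[ 0.23025345 -0.35694432  0.025     ] [ 0.27100192 -0.33866013  0.02      ] [ 0.29127855 -0.32787465  0.026     ]
```

View pics/o18.png

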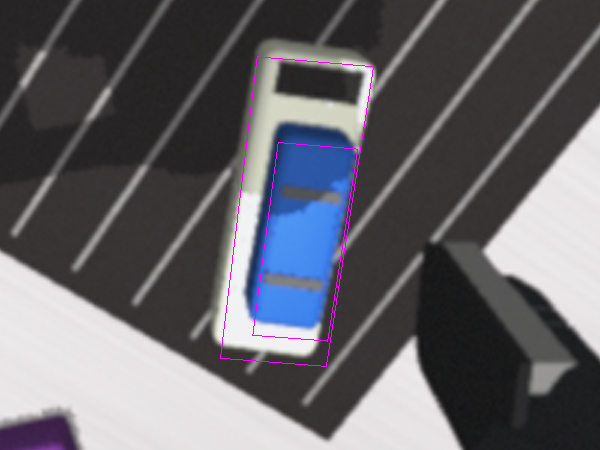

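jog_arm --rows '[{"hand": 1, "dx": 1.4, "dy": 1, "dz": 1.2, "ax": 0, "ay": 0, "az": 0}, {"hand": 1, "dx": 1.4, "dy": 2, "dz": 1.3, "ax": 0, "ay": 0, "az": 0}, {"hand": 1, "dx": 1.5, "dy": 2, "dz": 1.3, "ax": 0, "ay": 0, "az": 0}, {"hand": 1, "dx": 1.5, "dy": 1, "dz": 1.3, "ax": 0, "ay": 5, "az": 0}, {"hand": 1, "dx": 0, "dy": 0, "dz": 0, "ax": 0, "ay": 0, "az": 0}]'

```text
time_s: 31.98
position: [0.4068, -0.3503, 0.1266]
tool_rot: [[-0.88, -0.002, 0.474], [-0.474, 0.002, -0.88], [0.001, -1.0, -0.003]]
ft_force: [-0.6, 0.7, 0.1]
grip_width: 0.0855
```

jog_arm --rows '[{"hand": 1, "dx": 0, "dy": 0, "dz": 0, "ax": 0, "ay": 0, "az": 0}, {"hand": 1, "dx": 0, "dy": 0, "dz": 0, "ax": 0, "ay": 0, "az": 0}, {"hand": 1, "dx": 0, "dy": 0, "dz": 0, "ax": 0, "ay": 0, "az": 0}, {"hand": 1, "dx": 0, "dy": 0, "dz": 0, "ax": 0, "ay": 0, "az": 0}, {"hand": 1, "dx": 0, "dy": 0, "dz": 0, "ax": 0, "ay": 0, "az": 0}]'

```text
time_s: 32.4
position: [0.4086, -0.3478, 0.1295]
tool_rot: [[-0.877, 0.001, 0.48], [-0.48, -0.001, -0.877], [-0.0, -1.0, 0.001]]
ft_force: [-1.5, 0.0, -0.4]
grip_width: 0.0852
```

```bash
python3 plan.py .4083 -.3485 .0325 -61.3; python3 - <<'E'
from one import *
s=status.observe(); im=snap('wrist','w19.png')
u,v=proj('wrist',(.4083,-.3485,.052),s); print(u,v)
one(im,s,'sharpener',int(u),int(v),29,'o19.png',r=80)
E
```

```text
t 32.4 pos [ 0.4086 -0.3478  0.1295] yaw -61.3 q [-53.  26.  86.   0.  68.   8.] w 0.0852 F [-1.5  0.  -0.4]
shift dx dy dz cm [0.06 9.7  0.04] ay -0.0 tilt [-0.    -1.     0.001]
282.23837261866777 223.74157419666338
sharpener [ 0.4078 -0.3486] 25.3 0.125
```

View pics/o19.png

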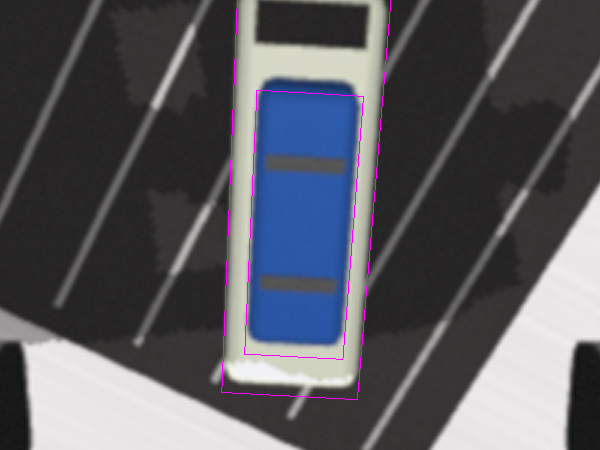

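jog_arm --rows '[{"hand": 1, "dx": 0.05, "dy": 2, "dz": 0.05, "ax": 0, "ay": 2.7, "az": 0}, {"hand": 1, "dx": 0, "dy": 2, "dz": 0, "ax": 0, "ay": 0, "az": 0}, {"hand": 1, "dx": 0, "dy": 1, "dz": 0, "ax": 0, "ay": 0, "az": 0}, {"hand": 1, "dx": 0, "dy": 0, "dz": 0, "ax": 0, "ay": 0, "az": 0}, {"hand": 1, "dx": 0, "dy": 0, "dz": 0, "ax": 0, "ay": 0, "az": 0}]'

```text
time_s: 32.87
position: [0.4081, -0.3489, 0.0792]
tool_rot: [[-0.899, -0.0, 0.437], [-0.437, 0.0, -0.899], [0.0, -1.0, -0.0]]
ft_force: [-1.5, 0.2, -0.0]
grip_width: 0.0853
```

jog_arm --rows '[{"hand": 1, "dx": 0, "dy": 0.5, "dz": 0, "ax": 0, "ay": 0, "az": 0}, {"hand": 1, "dx": 0, "dy": 0, "dz": 0, "ax": 0, "ay": 0, "az": 0}, {"hand": 1, "dx": 0, "dy": 0, "dz": 0, "ax": 0, "ay": 0, "az": 0}, {"hand": 1, "dx": 0, "dy": 0, "dz": 0, "ax": 0, "ay": 0, "az": 0}, {"hand": 1, "dx": 0, "dy": 0, "dz": 0, "ax": 0, "ay": 0, "az": 0}]'

```text
time_s: 33.28
position: [0.4081, -0.349, 0.0743]
tool_rot: [[-0.9, 0.0, 0.437], [-0.437, -0.001, -0.9], [-0.0, -1.0, 0.001]]
ft_force: [-0.6, -0.1, -0.4]
grip_width: 0.0855
```

```bash
python3 plan.py .4083 -.3484 .0325 -64; python3 - <<'E'
from one import *
s=status.observe(); im=snap('wrist','w20.png')
u,v=proj('wrist',(.4083,-.3485,.052),s); print(u,v)
one(im,s,'sharpener',int(u),int(v),26,'o20.png',r=100)
E
```

```text
t 33.28 pos [ 0.4081 -0.349   0.0743] yaw -64.1 q [-53.  30.  89.   0.  60.  11.] w 0.0855 F [-0.6 -0.1 -0.4]
shift dx dy dz cm [-0.05  4.18 -0.05] ay -0.1 tilt [-0.    -1.     0.001]
281.10575872565425 250.04504231850586
sharpener [ 0.4073 -0.3484] 25.9 0.131
```

View pics/w20.png

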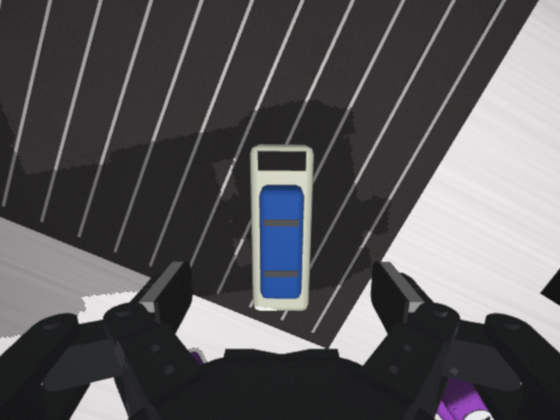

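Well aligned: sharpener at (281,230), the purple one well outside the fingers. Going down and gripping.

jog_arm --rows '[{"hand": 1, "dx": 0, "dy": 1.7, "dz": -0.05, "ax": 0, "ay": 0, "az": 0}, {"hand": 1, "dx": 0, "dy": 1.7, "dz": 0, "ax": 0, "ay": 0, "az": 0}, {"hand": 1, "dx": 0, "dy": 0.8, "dz": 0, "ax": 0, "ay": 0, "az": 0}, {"hand": 1, "dx": 0, "dy": 0, "dz": 0, "ax": 0, "ay": 0, "az": 0}, {"hand": 1, "dx": 0, "dy": 0, "dz": 0, "ax": 0, "ay": 0, "az": 0}]'

```text
time_s: 33.75
position: [0.4078, -0.3486, 0.0321]
tool_rot: [[-0.9, -0.0, 0.437], [-0.437, 0.0, -0.9], [0.0, -1.0, -0.0]]
ft_force: [0.4, 0.0, -0.0]
grip_width: 0.0853
```

jog_arm --rows '[{"hand": 0, "dx": 0, "dy": 0, "dz": 0, "ax": 0, "ay": 0, "az": 0}, {"hand": 0, "dx": 0, "dy": 0, "dz": 0, "ax": 0, "ay": 0, "az": 0}, {"hand": 0, "dx": 0, "dy": 0, "dz": 0, "ax": 0, "ay": 0, "az": 0}, {"hand": 0, "dx": 0, "dy": 0, "dz": 0, "ax": 0, "ay": 0, "az": 0}, {"hand": 0, "dx": 0, "dy": 0, "dz": 0, "ax": 0, "ay": 0, "az": 0}]' --newtons 80

```text
time_s: 34.17
position: [0.4079, -0.3486, 0.0323]
tool_rot: [[-0.9, 0.0, 0.437], [-0.437, -0.001, -0.9], [-0.0, -1.0, 0.001]]
ft_force: [-0.1, -0.4, 6.3]
grip_width: 0.0258
```

jog_arm --rows '[{"hand": 0, "dx": 0, "dy": 0, "dz": 0, "ax": 0, "ay": 0, "az": 0}, {"hand": 0, "dx": 0, "dy": 0, "dz": 0, "ax": 0, "ay": 0, "az": 0}, {"hand": 0, "dx": 0, "dy": 0, "dz": 0, "ax": 0, "ay": 0, "az": 0}, {"hand": 0, "dx": 0, "dy": -1, "dz": 0, "ax": 0, "ay": 0, "az": 0}, {"hand": 0, "dx": 0, "dy": -2, "dz": 0, "ax": 0, "ay": 0, "az": 0}]'

```text
time_s: 34.58
position: [0.4069, -0.3474, 0.0608]
tool_rot: [[-0.9, -0.003, 0.437], [-0.437, 0.004, -0.9], [0.001, -1.0, -0.005]]
ft_force: [0.0, 0.1, -2.2]
grip_width: 0.0245
```

jog_arm --rows '[{"hand": 0, "dx": 0, "dy": -3.5, "dz": 0, "ax": 0, "ay": 6, "az": 0}, {"hand": 0, "dx": 0, "dy": -3.5, "dz": 0, "ax": 0, "ay": 7, "az": 0}, {"hand": 0, "dx": 0, "dy": -3.5, "dz": 0, "ax": 0, "ay": 7, "az": 0}, {"hand": 0, "dx": 0, "dy": -1, "dz": 0, "ax": 0, "ay": 6.4, "az": 0}, {"hand": 0, "dx": 0, "dy": 0, "dz": 0, "ax": 0, "ay": 0, "az": 0}]'

```text
time_s: 35.0
position: [0.4084, -0.3492, 0.1804]
tool_rot: [[-1.0, 0.004, -0.013], [0.013, -0.005, -1.0], [-0.004, -1.0, 0.005]]
ft_force: [1.2, -0.3, -2.4]
grip_width: 0.0245
```

```bash
python3 plan.py .541 .066 .17 -90.5
```

```text
t 35.0 pos [ 0.4084 -0.3492  0.1804] yaw -90.7 q [-53.  23.  82.  -0.  75.  38.] w 0.0245 F [ 1.2 -0.3 -2.4]
shift dx dy dz cm [-12.74   0.88 -41.68] ay -0.2 tilt [-0.004 -1.     0.005]
```

jog_arm --rows '[{"hand": 0, "dx": -1, "dy": 0, "dz": -3, "ax": 0, "ay": 0, "az": 0}, {"hand": 0, "dx": -1.2, "dy": 0, "dz": -3.9, "ax": 0, "ay": 0, "az": 0}, {"hand": 0, "dx": -1.2, "dy": 0, "dz": -3.9, "ax": 0, "ay": 0, "az": 0}, {"hand": 0, "dx": -1.2, "dy": 0, "dz": -3.9, "ax": 0, "ay": 0, "az": 0}, {"hand": 0, "dx": -1.2, "dy": 0, "dz": -3.9, "ax": 0, "ay": 0, "az": 0}]'

```text
time_s: 35.42
position: [0.4668, -0.1608, 0.1756]
tool_rot: [[-1.0, -0.003, -0.005], [0.005, 0.002, -1.0], [0.003, -1.0, -0.002]]
ft_force: [0.7, -1.6, -2.5]
grip_width: 0.0242
```

jog_arm --rows '[{"hand": 0, "dx": -1.2, "dy": 0, "dz": -3.9, "ax": 0, "ay": 0, "az": 0}, {"hand": 0, "dx": -1.2, "dy": 0, "dz": -3.9, "ax": 0, "ay": 0, "az": 0}, {"hand": 0, "dx": -1.2, "dy": 0, "dz": -3.9, "ax": 0, "ay": 0, "az": 0}, {"hand": 0, "dx": -1.2, "dy": 0, "dz": -3.9, "ax": 0, "ay": 0, "az": 0}, {"hand": 0, "dx": -1.2, "dy": 0, "dz": -3.5, "ax": 0, "ay": 0, "az": 0}]'

```text
time_s: 35.83
position: [0.5284, 0.0301, 0.1756]
tool_rot: [[-1.0, -0.003, -0.004], [0.004, 0.001, -1.0], [0.003, -1.0, -0.001]]
ft_force: [0.5, -0.9, -2.1]
grip_width: 0.0242
```

jog_arm --rows '[{"hand": 0, "dx": -0.8, "dy": 1, "dz": -2.5, "ax": 0, "ay": 0, "az": 0}, {"hand": 0, "dx": 0, "dy": 1.5, "dz": 0, "ax": 0, "ay": 0, "az": 0}, {"hand": 0, "dx": 0, "dy": 1.5, "dz": 0, "ax": 0, "ay": 0, "az": 0}, {"hand": 0, "dx": 0, "dy": 0, "dz": 0, "ax": 0, "ay": 0, "az": 0}, {"hand": 0, "dx": 0, "dy": 0, "dz": 0, "ax": 0, "ay": 0, "az": 0}]'

```text
time_s: 36.25
position: [0.5365, 0.0525, 0.1358]
tool_rot: [[-1.0, -0.004, -0.006], [0.006, 0.0, -1.0], [0.004, -1.0, -0.0]]
ft_force: [0.8, -0.3, -1.3]
grip_width: 0.0242
```

jog_arm --rows '[{"hand": 0, "dx": 0, "dy": 0, "dz": 0, "ax": 0, "ay": 0, "az": 0}, {"hand": 0, "dx": 0, "dy": 0, "dz": 0, "ax": 0, "ay": 0, "az": 0}, {"hand": 0, "dx": 0, "dy": 0, "dz": 0, "ax": 0, "ay": 0, "az": 0}, {"hand": 0, "dx": 0, "dy": 0, "dz": 0, "ax": 0, "ay": 0, "az": 0}, {"hand": 0, "dx": 0, "dy": 0, "dz": 0, "ax": 0, "ay": 0, "az": 0}]'

```text
time_s: 36.67
position: [0.5374, 0.0523, 0.1373]
tool_rot: [[-1.0, 0.001, -0.009], [0.009, -0.0, -1.0], [-0.001, -1.0, 0.0]]
ft_force: [0.7, 0.9, -1.7]
grip_width: 0.0241
```

```bash
python3 plan.py .541 .066 .078 -90.5; python3 - <<'E'
from foam import *
s=status.observe()
im=snap('wrist','w21.png')
p=np.array([.542,.171,np.radians(-.55)])
ovfoam(im,'wrist',s,p,'f21.png',(100,50,500,380),2)
E
```

```text
t 36.67 pos [0.5374 0.0523 0.1373] yaw -90.5 q [-7. 26. 85.  0. 70. 83.] w 0.0241 F [ 0.7  0.9 -1.7]
shift dx dy dz cm [-0.35  5.93 -1.38] ay -0.0 tilt [-0.001 -1.     0.   ]
```

View pics/f21.png

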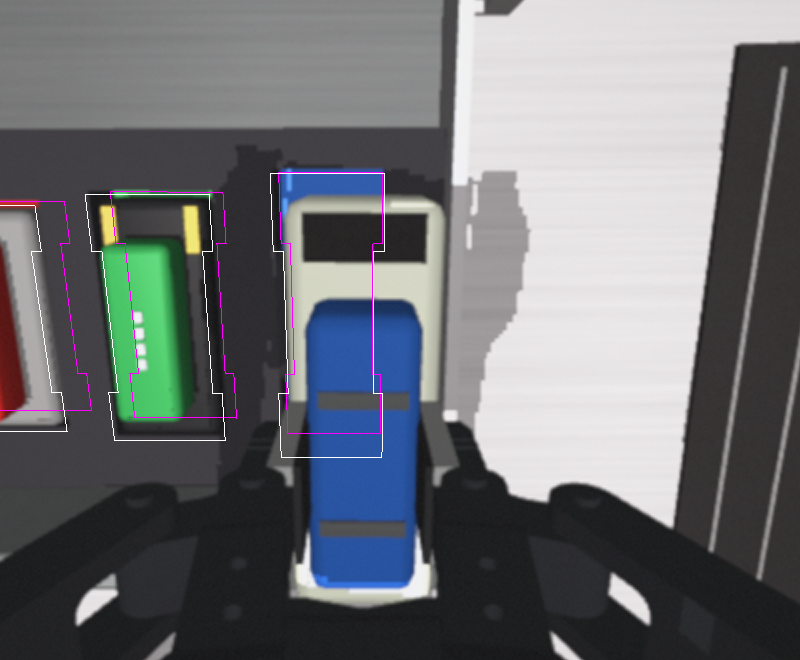

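jog_arm --rows '[{"hand": 0, "dx": -0.25, "dy": 1, "dz": -0.7, "ax": 0, "ay": 0, "az": 0}, {"hand": 0, "dx": -0.2, "dy": 1.5, "dz": -0.65, "ax": 0, "ay": 0, "az": 0}, {"hand": 0, "dx": 0, "dy": 2, "dz": 0, "ax": 0, "ay": 0, "az": 0}, {"hand": 0, "dx": 0, "dy": 1.2, "dz": 0, "ax": 0, "ay": 0, "az": 0}, {"hand": 0, "dx": 0, "dy": 0, "dz": 0, "ax": 0, "ay": 0, "az": 0}]'

```text
time_s: 37.13
position: [0.5405, 0.0665, 0.077]
tool_rot: [[-1.0, -0.005, -0.008], [0.008, 0.001, -1.0], [0.005, -1.0, -0.001]]
ft_force: [-1.8, -0.1, -1.6]
grip_width: 0.0244
```

jog_arm --rows '[{"hand": 0, "dx": 0, "dy": 0, "dz": 0, "ax": 0, "ay": 0, "az": 0}, {"hand": 0, "dx": 0, "dy": 0, "dz": 0, "ax": 0, "ay": 0, "az": 0}, {"hand": 0, "dx": 0, "dy": 0, "dz": 0, "ax": 0, "ay": 0, "az": 0}, {"hand": 0, "dx": 0, "dy": 0, "dz": 0, "ax": 0, "ay": 0, "az": 0}, {"hand": 0, "dx": 0, "dy": 0, "dz": 0, "ax": 0, "ay": 0, "az": 0}]'

```text
time_s: 37.55
position: [0.5422, 0.0659, 0.0806]
tool_rot: [[-1.0, 0.001, -0.009], [0.009, -0.0, -1.0], [-0.001, -1.0, 0.0]]
ft_force: [0.7, 0.3, -2.9]
grip_width: 0.0244
```

```bash
python3 plan.py .542 .066 .0442 -90.5; python3 - <<'E'
from foam import *
s=status.observe()
im=snap('wrist','w22.png')
p=np.array([.542,.171,np.radians(-.55)])
ovfoam(im,'wrist',s,p,'f22.png',(150,80,410,380),2)
E
```

```text
t 37.55 pos [0.5422 0.0659 0.0806] yaw -90.5 q [-5. 30. 88.  0. 62. 85.] w 0.0244 F [ 0.7  0.3 -2.9]
shift dx dy dz cm [ 0.02  3.64 -0.01] ay -0.0 tilt [-0.001 -1.     0.   ]
```

View pics/f22.png

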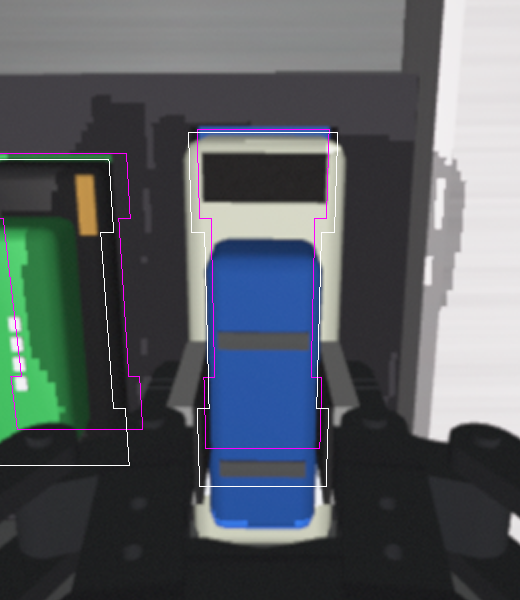

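jog_arm --rows '[{"hand": 0, "dx": 0, "dy": 0.5, "dz": 0, "ax": 0, "ay": 0, "az": 0}, {"hand": 0, "dx": 0, "dy": 0.5, "dz": 0, "ax": 0, "ay": 0, "az": 0}, {"hand": 0, "dx": 0, "dy": 0.5, "dz": 0, "ax": 0, "ay": 0, "az": 0}, {"hand": 0, "dx": 0, "dy": 0.3, "dz": 0, "ax": 0, "ay": 0, "az": 0}, {"hand": 0, "dx": 0, "dy": 0, "dz": 0, "ax": 0, "ay": 0, "az": 0}]'

```text
time_s: 38.02
position: [0.5417, 0.0658, 0.0614]
tool_rot: [[-1.0, -0.001, -0.009], [0.009, -0.0, -1.0], [0.001, -1.0, 0.0]]
ft_force: [-0.9, 0.3, -1.1]
grip_width: 0.0243
```

jog_arm --rows '[{"hand": 0, "dx": 0, "dy": 0.3, "dz": 0, "ax": 0, "ay": 0, "az": 0}, {"hand": 0, "dx": 0, "dy": 0.3, "dz": 0, "ax": 0, "ay": 0, "az": 0}, {"hand": 0, "dx": 0, "dy": 0.3, "dz": 0, "ax": 0, "ay": 0, "az": 0}, {"hand": 0, "dx": 0, "dy": 0, "dz": 0, "ax": 0, "ay": 0, "az": 0}, {"hand": 0, "dx": 0, "dy": 0, "dz": 0, "ax": 0, "ay": 0, "az": 0}]'

```text
time_s: 38.43
position: [0.5428, 0.0658, 0.0535]
tool_rot: [[-1.0, 0.002, -0.009], [0.009, -0.0, -1.0], [-0.002, -1.0, 0.0]]
ft_force: [1.9, -0.5, 3.7]
grip_width: 0.0243
```

jog_arm --rows '[{"hand": 0, "dx": 0, "dy": 0.3, "dz": 0, "ax": 0, "ay": 0, "az": 0}, {"hand": 0, "dx": 0, "dy": 0.3, "dz": 0, "ax": 0, "ay": 0, "az": 0}, {"hand": 0, "dx": 0, "dy": 0.3, "dz": 0, "ax": 0, "ay": 0, "az": 0}, {"hand": 0, "dx": 0, "dy": 0, "dz": 0, "ax": 0, "ay": 0, "az": 0}, {"hand": 0, "dx": 0, "dy": 0, "dz": 0, "ax": 0, "ay": 0, "az": 0}]'

```text
time_s: 38.85
position: [0.5428, 0.0657, 0.0445]
tool_rot: [[-1.0, 0.002, -0.009], [0.009, -0.0, -1.0], [-0.002, -1.0, 0.0]]
ft_force: [1.5, -1.0, 4.7]
grip_width: 0.0244
```

jog_arm --rows '[{"hand": 0, "dx": 0, "dy": 0.3, "dz": 0, "ax": 0, "ay": 0, "az": 0}, {"hand": 0, "dx": 0, "dy": 0.1, "dz": 0, "ax": 0, "ay": 0, "az": 0}, {"hand": 0, "dx": 0, "dy": 0, "dz": 0, "ax": 0, "ay": 0, "az": 0}, {"hand": 0, "dx": 0, "dy": 0, "dz": 0, "ax": 0, "ay": 0, "az": 0}, {"hand": 0, "dx": 0, "dy": 0, "dz": 0, "ax": 0, "ay": 0, "az": 0}]'

```text
time_s: 39.27
position: [0.5453, 0.0656, 0.0444]
tool_rot: [[-1.0, 0.011, -0.009], [0.009, -0.001, -1.0], [-0.011, -1.0, 0.001]]
ft_force: [-0.4, 0.1, 35.5]
grip_width: 0.0242
```

jog_arm --rows '[{"hand": 0, "dx": 0, "dy": -0.25, "dz": 0, "ax": 0, "ay": 0, "az": 0}, {"hand": 0.55, "dx": 0, "dy": 0, "dz": 0, "ax": 0, "ay": 0, "az": 0}, {"hand": 0.55, "dx": 0, "dy": 0, "dz": 0, "ax": 0, "ay": 0, "az": 0}, {"hand": 0.55, "dx": 0, "dy": 0, "dz": 0, "ax": 0, "ay": 0, "az": 0}, {"hand": 0.55, "dx": 0, "dy": -0.3, "dz": 0, "ax": 0, "ay": 0, "az": 0}]'

```text
time_s: 39.68
position: [0.5411, 0.066, 0.0445]
tool_rot: [[-1.0, -0.003, -0.009], [0.009, 0.0, -1.0], [0.003, -1.0, -0.0]]
ft_force: [0.4, 0.4, 0.6]
grip_width: 0.0473
```

jog_arm --rows '[{"hand": 0.55, "dx": 0, "dy": -3, "dz": 0, "ax": 0, "ay": 0, "az": 0}, {"hand": 0.55, "dx": 0, "dy": -4, "dz": 0, "ax": 0, "ay": 0, "az": 0}, {"hand": 0.5, "dx": 1, "dy": -4, "dz": 0, "ax": 0, "ay": 0, "az": 0}, {"hand": 0, "dx": 3, "dy": -2, "dz": -3.5, "ax": 0, "ay": 0, "az": 0}, {"hand": 0, "dx": 3, "dy": 0, "dz": -3.5, "ax": 0, "ay": 0, "az": 0}]'

```text
time_s: 40.1
position: [0.4819, 0.1267, 0.1757]
tool_rot: [[-1.0, 0.007, -0.012], [0.012, 0.0, -1.0], [-0.007, -1.0, -0.0]]
ft_force: [1.5, 1.2, 0.6]
grip_width: 0.019
```

jog_arm --rows '[{"hand": 0, "dx": 3, "dy": 0, "dz": -3, "ax": 0, "ay": 0, "az": 0}, {"hand": 0, "dx": 3.5, "dy": 0, "dz": 0, "ax": 0, "ay": 0, "az": 0}, {"hand": 0, "dx": 3, "dy": 0, "dz": 0, "ax": 0, "ay": 0, "az": 0}, {"hand": 0, "dx": 0, "dy": 0, "dz": 0, "ax": 0, "ay": 0, "az": 0}, {"hand": 0, "dx": 0, "dy": 0, "dz": 0, "ax": 0, "ay": 0, "az": 0}]'

```text
time_s: 40.52
position: [0.3853, 0.1576, 0.1723]
tool_rot: [[-1.0, 0.0, -0.008], [0.008, 0.0, -1.0], [-0.0, -1.0, -0.0]]
ft_force: [1.1, -0.0, 0.8]
grip_width: 0.0001
```

```bash
python3 plan.py .4 .17 .06 -90.5; python3 - <<'E'
from foam import *
s=status.observe()
im=snap('wrist','w23.png'); snap('side','d23.png'); snap('scene','s23.png')
b=cv2.imread('pics/s23.png')[150:270,255:455]; cv2.imwrite('pics/s23c.png',cv2.resize(b,None,fx=4,fy=4,interpolation=cv2.INTER_CUBIC))
b=cv2.imread('pics/d23.png')[120:260,220:420]; cv2.imwrite('pics/d23c.png',cv2.resize(b,None,fx=4,fy=4,interpolation=cv2.INTER_CUBIC))
E
```

```text
t 40.52 pos [0.3853 0.1576 0.1723] yaw -90.5 q [  6.  12. 100.   0.  68.  96.] w 0.0001 F [ 1.1 -0.   0.8]
shift dx dy dz cm [-1.46 11.23 -1.25] ay 0.0 tilt [-0. -1. -0.]
```

View pics/w23.png

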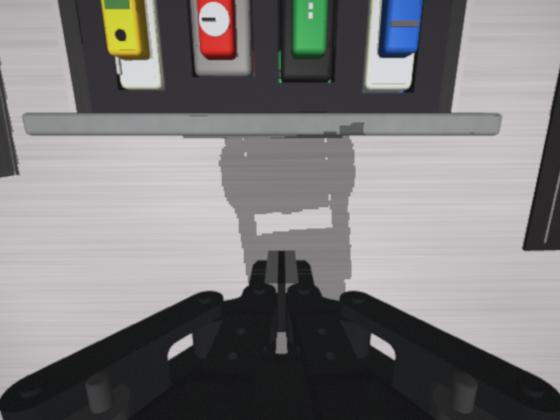

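View pics/d23c.png

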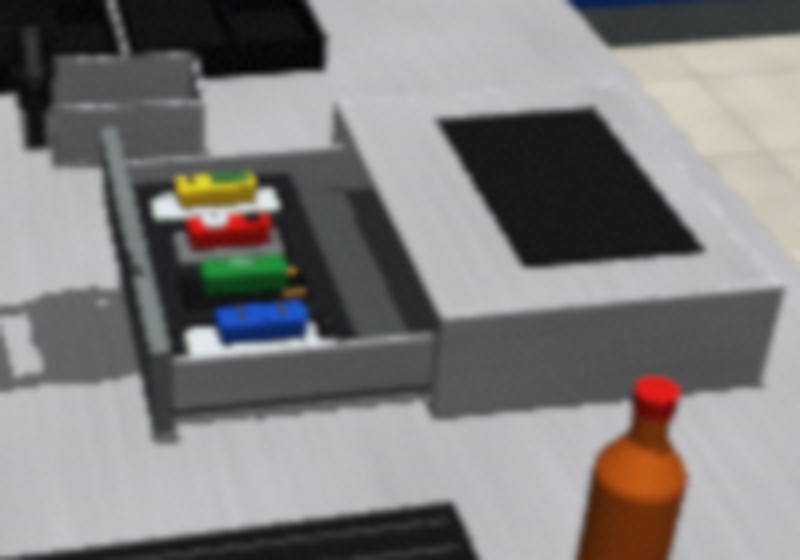

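View pics/s23c.png

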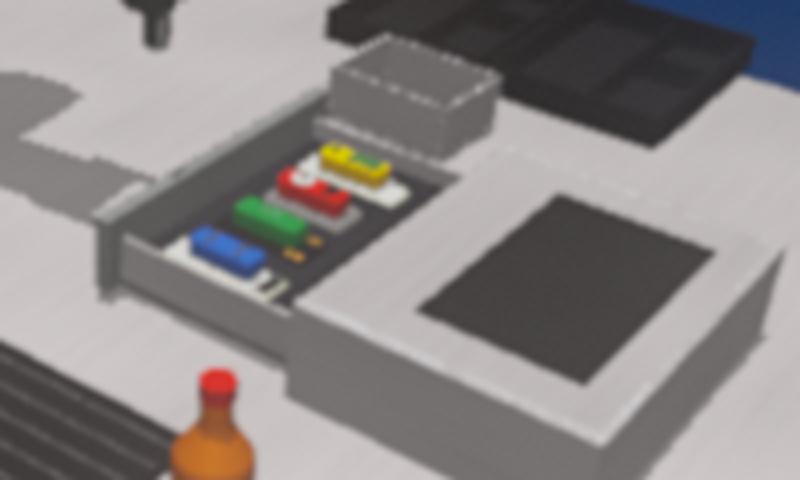

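All four tools are seated and the mat area is empty. Next, locate the panel face for the push.

```bash
python3 - <<'E'
from foam import *
s=dict(status.observe()); s['position']=np.array([.3853,.1576,.1723])
for uv in((23,135),(281,136),(500,133)): print(unproj('wrist',uv,.087,s).round(4))
for uv in((220+110/4,120+130/4),(220+170/4,120+352/4),(220+338/4,120+105/4),(220+437/4,120+322/4)): print(unproj('side',uv,.090).round(4))
E
```

```text
[0.4516 0.3449 0.087 ]
[0.4491 0.1571 0.087 ]
[ 0.4497 -0.0021  0.087 ]
[0.4588 0.3296 0.09  ]
[ 0.4618 -0.014   0.09  ]
[0.6703 0.3437 0.09  ]
[ 0.6613 -0.0097  0.09  ]
```

jog_arm --rows '[{"hand": 0, "dx": 0, "dy": 3, "dz": -0.7, "ax": 0, "ay": 0, "az": 0}, {"hand": 0, "dx": 0, "dy": 4, "dz": -0.65, "ax": 0, "ay": 0, "az": 0}, {"hand": 0, "dx": 0, "dy": 3.5, "dz": 0, "ax": 0, "ay": 0, "az": 0}, {"hand": 0, "dx": 0, "dy": 2, "dz": 0, "ax": 0, "ay": 0, "az": 0}, {"hand": 0, "dx": 0, "dy": 0, "dz": 0, "ax": 0, "ay": 0, "az": 0}]'

```text
time_s: 41.08
position: [0.3853, 0.1704, 0.0436]
tool_rot: [[-1.0, -0.007, -0.01], [0.01, -0.001, -1.0], [0.007, -1.0, 0.001]]
ft_force: [-0.4, 0.7, 0.5]
grip_width: -0.0002
```

jog_arm --rows '[{"hand": 0, "dx": -1.5, "dy": 0, "dz": 0, "ax": 0, "ay": 0, "az": 0}, {"hand": 0, "dx": -1.5, "dy": 0, "dz": 0, "ax": 0, "ay": 0, "az": 0}, {"hand": 0, "dx": -1, "dy": 0, "dz": 0, "ax": 0, "ay": 0, "az": 0}, {"hand": 0, "dx": -0.5, "dy": 0, "dz": 0, "ax": 0, "ay": 0, "az": 0}, {"hand": 0, "dx": 0, "dy": 0, "dz": 0, "ax": 0, "ay": 0, "az": 0}]'

```text
time_s: 41.5
position: [0.4327, 0.1703, 0.0476]
tool_rot: [[-1.0, 0.002, -0.009], [0.009, 0.0, -1.0], [-0.002, -1.0, -0.0]]
ft_force: [-0.0, -0.3, 0.2]
grip_width: -0.0001
```

jog_arm --rows '[{"hand": 0, "dx": -0.5, "dy": 0, "dz": 0, "ax": 0, "ay": 0, "az": 0}, {"hand": 0, "dx": -0.5, "dy": 0, "dz": 0, "ax": 0, "ay": 0, "az": 0}, {"hand": 0, "dx": -0.5, "dy": 0, "dz": 0, "ax": 0, "ay": 0, "az": 0}, {"hand": 0, "dx": -0.5, "dy": 0, "dz": 0, "ax": 0, "ay": 0, "az": 0}, {"hand": 0, "dx": -0.5, "dy": 0, "dz": 0, "ax": 0, "ay": 0, "az": 0}]'

```text
time_s: 41.92
position: [0.4563, 0.1702, 0.047]
tool_rot: [[-1.0, -0.001, -0.009], [0.009, -0.0, -1.0], [0.001, -1.0, 0.0]]
ft_force: [-3.9, 0.4, 0.3]
grip_width: -0.0004
```

Contact, with about 4 N of sliding friction. Pushing on.

jog_arm --rows '[{"hand": 0, "dx": -0.9, "dy": 0, "dz": 0, "ax": 0, "ay": 0, "az": 0}, {"hand": 0, "dx": -0.9, "dy": 0, "dz": 0, "ax": 0, "ay": 0, "az": 0}, {"hand": 0, "dx": -0.9, "dy": 0, "dz": 0, "ax": 0, "ay": 0, "az": 0}, {"hand": 0, "dx": -0.9, "dy": 0, "dz": 0, "ax": 0, "ay": 0, "az": 0}, {"hand": 0, "dx": -0.9, "dy": 0, "dz": 0, "ax": 0, "ay": 0, "az": 0}]'

```text
time_s: 42.33
position: [0.5021, 0.17, 0.0469]
tool_rot: [[-1.0, -0.001, -0.009], [0.009, 0.0, -1.0], [0.001, -1.0, -0.0]]
ft_force: [-4.7, 0.5, -2.0]
grip_width: 0.0
```

jog_arm --rows '[{"hand": 0, "dx": -0.9, "dy": 0, "dz": 0, "ax": 0, "ay": 0, "az": 0}, {"hand": 0, "dx": -0.9, "dy": 0, "dz": 0, "ax": 0, "ay": 0, "az": 0}, {"hand": 0, "dx": -0.9, "dy": 0, "dz": 0, "ax": 0, "ay": 0, "az": 0}, {"hand": 0, "dx": -0.9, "dy": 0, "dz": 0, "ax": 0, "ay": 0, "az": 0}, {"hand": 0, "dx": -0.9, "dy": 0, "dz": 0, "ax": 0, "ay": 0, "az": 0}]'

```text
time_s: 42.75
position: [0.5472, 0.1695, 0.0469]
tool_rot: [[-1.0, -0.0, -0.009], [0.009, 0.0, -1.0], [0.0, -1.0, -0.0]]
ft_force: [-4.2, 0.6, -1.9]
grip_width: 0.0002
```

jog_arm --rows '[{"hand": 0, "dx": -0.9, "dy": 0, "dz": 0, "ax": 0, "ay": 0, "az": 0}, {"hand": 0, "dx": -0.9, "dy": 0, "dz": 0, "ax": 0, "ay": 0, "az": 0}, {"hand": 0, "dx": -0.9, "dy": 0, "dz": 0, "ax": 0, "ay": 0, "az": 0}, {"hand": 0, "dx": -0.9, "dy": 0, "dz": 0, "ax": 0, "ay": 0, "az": 0}, {"hand": 0, "dx": -0.9, "dy": 0, "dz": 0, "ax": 0, "ay": 0, "az": 0}]'

```text
time_s: 43.17
position: [0.5922, 0.1691, 0.0469]
tool_rot: [[-1.0, -0.0, -0.009], [0.009, 0.0, -1.0], [0.0, -1.0, -0.0]]
ft_force: [-4.3, 1.3, -1.2]
grip_width: 0.0003
```

```bash
python3 plan.py .638 .17 .045 -90.5; python3 - <<'E'
from foam import *
snap('side','d24.png'); snap('wrist','w24.png')
b=cv2.imread('pics/d24.png')[100:260,220:440]; cv2.imwrite('pics/d24c.png',cv2.resize(b,None,fx=3.5,fy=3.5,interpolation=cv2.INTER_CUBIC))
E
```

```text
t 43.17 pos [0.5922 0.1691 0.0469] yaw -90.5 q [ 5. 38. 77.  0. 64. 95.] w 0.0003 F [-4.3  1.3 -1.2]
shift dx dy dz cm [-4.58  0.19 -0.13] ay -0.0 tilt [ 0. -1. -0.]
```

View pics/d24c.png

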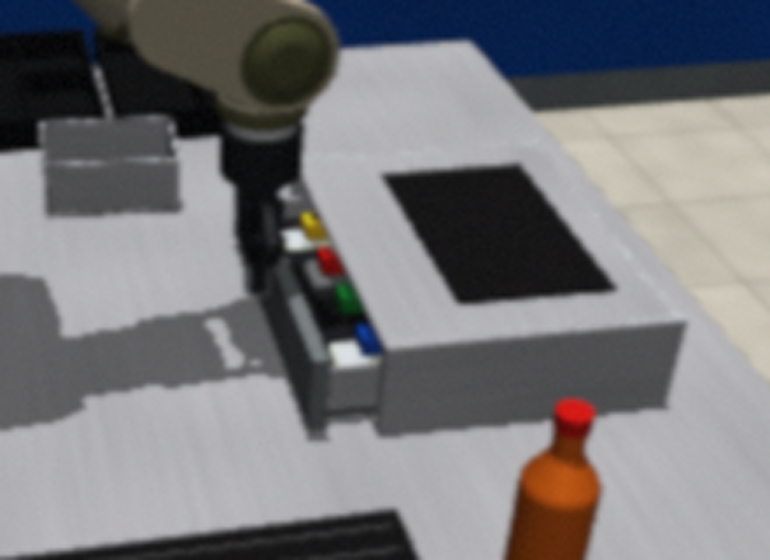

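jog_arm --rows '[{"hand": 0, "dx": -0.5, "dy": 0, "dz": 0, "ax": 0, "ay": 0, "az": 0}, {"hand": 0, "dx": -0.5, "dy": 0, "dz": 0, "ax": 0, "ay": 0, "az": 0}, {"hand": 0, "dx": -0.5, "dy": 0, "dz": 0, "ax": 0, "ay": 0, "az": 0}, {"hand": 0, "dx": -0.5, "dy": 0, "dz": 0, "ax": 0, "ay": 0, "az": 0}, {"hand": 0, "dx": -0.5, "dy": 0, "dz": 0, "ax": 0, "ay": 0, "az": 0}]'

```text
time_s: 43.68
position: [0.6168, 0.1687, 0.0471]
tool_rot: [[-1.0, -0.0, -0.009], [0.009, -0.0, -1.0], [0.0, -1.0, 0.0]]
ft_force: [-3.2, -0.6, 1.0]
grip_width: -0.0007
```

jog_arm --rows '[{"hand": 0, "dx": -0.3, "dy": 0, "dz": 0, "ax": 0, "ay": 0, "az": 0}, {"hand": 0, "dx": -0.3, "dy": 0, "dz": 0, "ax": 0, "ay": 0, "az": 0}, {"hand": 0, "dx": -0.3, "dy": 0, "dz": 0, "ax": 0, "ay": 0, "az": 0}, {"hand": 0, "dx": -0.3, "dy": 0, "dz": 0, "ax": 0, "ay": 0, "az": 0}, {"hand": 0, "dx": -0.3, "dy": 0, "dz": 0, "ax": 0, "ay": 0, "az": 0}]'

```text
time_s: 44.1
position: [0.6293, 0.1691, 0.0465]
tool_rot: [[-1.0, -0.006, -0.008], [0.008, -0.0, -1.0], [0.006, -1.0, 0.0]]
ft_force: [-11.5, 0.2, 3.0]
grip_width: -0.0
```

Now in the detent (11.5 N). Small steps to the stop.

jog_arm --rows '[{"hand": 0, "dx": -0.3, "dy": 0, "dz": 0, "ax": 0, "ay": 0, "az": 0}, {"hand": 0, "dx": -0.3, "dy": 0, "dz": 0, "ax": 0, "ay": 0, "az": 0}, {"hand": 0, "dx": 0, "dy": 0, "dz": 0, "ax": 0, "ay": 0, "az": 0}, {"hand": 0, "dx": 0, "dy": 0, "dz": 0, "ax": 0, "ay": 0, "az": 0}, {"hand": 0, "dx": 0, "dy": 0, "dz": 0, "ax": 0, "ay": 0, "az": 0}]'

```text
time_s: 44.52
position: [0.6376, 0.1687, 0.047]
tool_rot: [[-1.0, 0.001, -0.009], [0.009, 0.0, -1.0], [-0.001, -1.0, -0.0]]
ft_force: [-1.5, -0.7, -1.3]
grip_width: 0.0001
```

jog_arm --rows '[{"hand": 0, "dx": -0.2, "dy": 0, "dz": 0, "ax": 0, "ay": 0, "az": 0}, {"hand": 0, "dx": -0.2, "dy": 0, "dz": 0, "ax": 0, "ay": 0, "az": 0}, {"hand": 0, "dx": 0, "dy": 0, "dz": 0, "ax": 0, "ay": 0, "az": 0}, {"hand": 0, "dx": 0, "dy": 0, "dz": 0, "ax": 0, "ay": 0, "az": 0}, {"hand": 0, "dx": 0, "dy": 0, "dz": 0, "ax": 0, "ay": 0, "az": 0}]'

```text
time_s: 44.93
position: [0.6384, 0.169, 0.0464]
tool_rot: [[-1.0, -0.008, -0.008], [0.008, -0.0, -1.0], [0.008, -1.0, 0.0]]
ft_force: [-15.3, 0.9, 2.8]
grip_width: 0.0001
```

jog_arm --rows '[{"hand": 0, "dx": -0.2, "dy": 0, "dz": 0, "ax": 0, "ay": 0, "az": 0}, {"hand": 0, "dx": 0, "dy": 0, "dz": 0, "ax": 0, "ay": 0, "az": 0}, {"hand": 0, "dx": 0, "dy": 0, "dz": 0, "ax": 0, "ay": 0, "az": 0}, {"hand": 0, "dx": 0, "dy": 0, "dz": 0, "ax": 0, "ay": 0, "az": 0}, {"hand": 0, "dx": 0, "dy": 0, "dz": 0, "ax": 0, "ay": 0, "az": 0}]'

```text
time_s: 45.35
position: [0.6382, 0.169, 0.0459]
tool_rot: [[-1.0, -0.013, -0.008], [0.008, -0.001, -1.0], [0.013, -1.0, 0.001]]
ft_force: [-25.2, 0.6, 5.3]
grip_width: 0.0001
```

jog_arm --rows '[{"hand": 0, "dx": 1, "dy": 0, "dz": 0, "ax": 0, "ay": 0, "az": 0}, {"hand": 0, "dx": 2, "dy": 0, "dz": 0, "ax": 0, "ay": 0, "az": 0}, {"hand": 0, "dx": 3, "dy": 0, "dz": 0, "ax": 0, "ay": 0, "az": 0}, {"hand": 0, "dx": 3, "dy": -1, "dz": 0, "ax": 0, "ay": 0, "az": 0}, {"hand": 0, "dx": 3, "dy": -3, "dz": 0, "ax": 0, "ay": 0, "az": 0}]'

```text
time_s: 45.77
position: [0.5213, 0.1693, 0.084]
tool_rot: [[-1.0, -0.005, -0.009], [0.009, -0.001, -1.0], [0.005, -1.0, 0.001]]
ft_force: [0.3, -0.5, 0.5]
grip_width: 0.0002
```

jog_arm --rows '[{"hand": 0, "dx": 3, "dy": -3, "dz": 0, "ax": 0, "ay": 0, "az": 0}, {"hand": 0, "dx": 3, "dy": -3, "dz": 0, "ax": 0, "ay": 0, "az": 0}, {"hand": 0, "dx": 2, "dy": -2, "dz": 0, "ax": 0, "ay": 0, "az": 0}, {"hand": 0, "dx": 0, "dy": 0, "dz": 0, "ax": 0, "ay": 0, "az": 0}, {"hand": 0, "dx": 0, "dy": 0, "dz": 0, "ax": 0, "ay": 0, "az": 0}]'

```text
time_s: 46.18
position: [0.4456, 0.1705, 0.1668]
tool_rot: [[-1.0, 0.004, -0.008], [0.008, 0.0, -1.0], [-0.004, -1.0, -0.001]]
ft_force: [0.6, -0.7, -0.1]
grip_width: 0.0
```

```bash
python3 - <<'E'
from foam import *
s=status.observe(); print(s['position'],s['time_s'])
snap('side','d25.png'); snap('scene','s25.png'); snap('wrist','w25.png')
b=cv2.imread('pics/d25.png')[100:260,220:440]; cv2.imwrite('pics/d25c.png',cv2.resize(b,None,fx=3.5,fy=3.5,interpolation=cv2.INTER_CUBIC))
E
```

```text
[0.44559741 0.17051039 0.16676178] 46.1833
```

View pics/d25c.png

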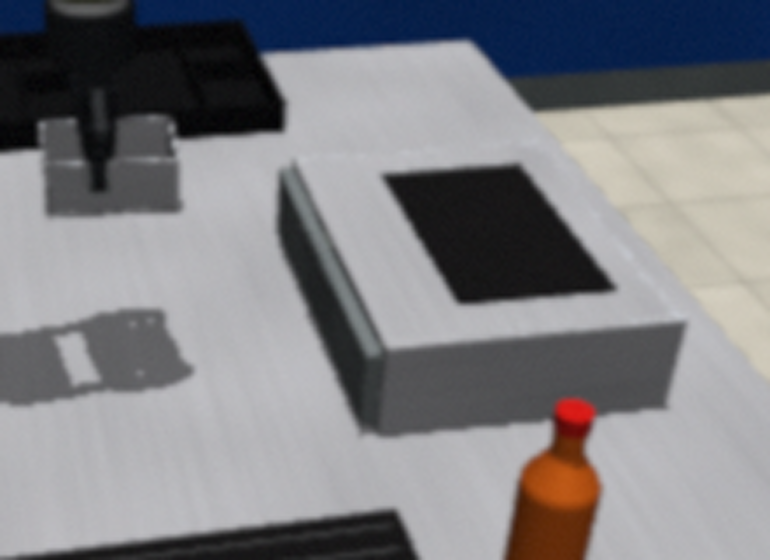

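View pics/s25.png

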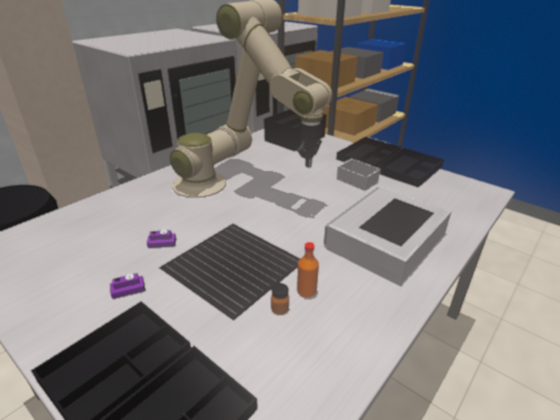

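View pics/w25.png

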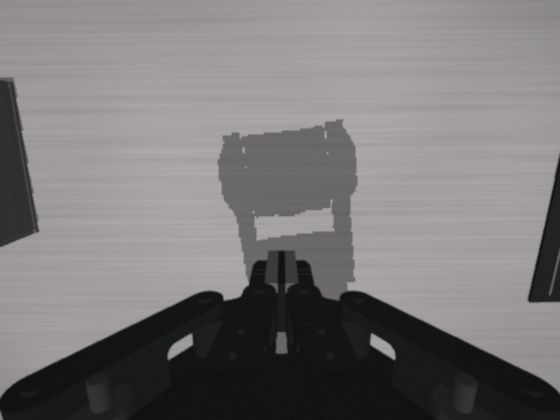

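The drawer panel sits flush at the cabinet front (about (330,290) in the crop). The mat is empty, and the bottle, jar, pan and purple look-alikes are where they started. Handing in.

```bash
python3 -c "
from rig import job,status
s=status.observe(); print(s['ft_force'],s['qvel'].round(2)); print(job.close_job())"
```

```text
[ 0.11611075 -0.04061126 -0.64982439] [-0.05  0.67  0.17 -0.1   0.29  0.06]
the job is handed in; nothing more can be done
None
```

All four tools (thermometer, battery, timer, sharpener) are in their own cutouts and the drawer is shut at its catch. I handed the job in at about 46 s of the 210 s.

- **Seating:** each tool was pressed until it met a hard stop at 26–36 N. The hand was then 44.3–44.6 mm above the bench, within 0.5 mm of the height expected for a seated tool. Pictures taken after each release showed the tools level in the foam.
- **Drawer:** the catch resisted with about 11.5 N, then pulled the drawer in. It stopped firmly, with no further movement at 25 N. After the arm backed off, the panel stood flush against the cabinet.
- **Rest of the scene:** the mat is empty. The bottle, jar, pan and both purple look-alikes looked unmoved in the last pictures.

- **Not checked:** I did not look into the closed drawer. That the tools are still seated rests on the checks before closing and the gentle push.
- **What disagreed:** the camera views differed by 1–3 mm on the foam and tool positions. My first reading of the tools from the wrist camera was about 7 mm off, because I used the arm's pose from after the picture; I corrected it before any grasp.

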